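# Mount the flask carrier on the shaker and stand the round flask in it

## Robot

A 6-joint arm with a two-finger parallel gripper is mounted at the origin on a cart in front of the work surface, level with it; the furniture and walls round the work are solid. World frame = base frame: x ahead of the robot, y to its left, z up, the work surface at z = 0. Lengths are in mm, angles in rad, forces in N, time in s.
With the tool pointing down it reaches from about 400 to 925 mm from the base axis. Payload 12.5 kg.
Tool frame: the origin (TCP) lies on the mounting face of the last link; the fingertips stand 190 mm ahead of it and the grasp point (between the pads) lies 171 mm ahead of it; z points along the fingers, y is the line along which they close (so a half turn about z gives the same grasp; the last joint's range is limited). The gripper opens to 95 mm and grips with 3 to 60 N. Pads are 20 mm wide; open, the fingers measure 119 mm over their backs; the gripper's body (75 mm by 180 mm) begins 59 mm behind the grasp point.
Start: joints at [1.037, 0.491, 1.559, -0, 1.092, -0.106], TCP at [259.271, 568.686, 404.761] pointing down, gripper open.
Joint ranges: [-3.1, 3.1], [-0.84, 2.19], [0.05, 2.79], [-1.13, 4.28], [0.06, 2.93], [-2.69, 2.69]. Speed limits (rad/s): [2.22, 2.22, 2.79, 3.14, 3.14, 3.14].

## Interface

Orientations are given as [roll, pitch, yaw] about the fixed x, y, z axes, in that order (R = Rz(yaw) Ry(pitch) Rx(roll)).
In Python, from cell import * gives the robot as it stands.
- The arm moves only by the tool arm_command, never from a script. Its argument "rows" is a list that holds one entry, the list of rows, each a list of 7 numbers: the shift along the tool's x, y, z normalised to -1 to 1, where 1 is 0.15 m, then the turn, a rotation vector about the tool's x, y, z normalised to -1 to 1, where 1 is 360 degrees, then the opening, from -1 (shut) to 1 (fully open). A call has 1 to 10 rows; each row is the pose to reach, as a shift and turn from the pose commanded when the call began, along the tool's axes at that moment, turning the shorter way round; what a row does not reach only later rows make up. A row lasts 1/12 s, in which the tool goes at most 41.7 mm and 7.16 degrees, less where a joint would pass 70% of its speed; a pose out of reach is approached as far as the arm can. A call with a number of a shift or a turn outside -1 to 1 is refused whole. A call with a gripper value outside its range is refused whole. The fingers move at their own pace and stop on an object; the grip force is fixed at half the most. Time passes only in rows, so rows that repeat a pose let the fingers close. It gives the time, the measured TCP pose, the force, the opening and the grip force at its end, in the units of the state.
- state(): the state, without advancing time (a new reading comes with each control period).
- read_camera(name): name is "side" or "top" or "wrist"; returns (picture, depth): 384x512x3 uint8, red, green, blue; 384x512 float32, mm along the optical axis (not along the pixel's ray), 0 where there is no reading.
- get_calibration(name): a dict with "camera_matrix" (3x3 intrinsics, pixels), "D" ([k1, k2, p1, p2, k3] as OpenCV has them; the pictures are not rectified), "position" and "orientation" of the camera in the world; the wrist camera has in their place "hand_eye" (4x4, takes a point from camera to tool coordinates, whose origin is the TCP and whose axes are the flange's). Camera axes: x right, y up, looking along -z (the intrinsics and any distortion apply to the point x, -y, -z); pixel columns grow to the right and rows downward; lengths in mm; the calibration is good to about 2 mm. A picture is of the moment at which its call begins: read the wrist's pose just before it. get_calibration takes no time and is no camera call.
- job_done(): hands the job in; it is judged then, once.
The state is a dict: "t": time; "joints": joint angles; "qvel": joint speeds; "tau": joint torques, N m; "eef_pos": TCP position; "tcp_rot": TCP orientation; "ft_force": force on the tool from outside, world axes, zero at the start; "moment": the same for the moment, N m; "opening": opening from 0.0 (shut) to 1.0 (fully open); "grip_force": force on a finger pad.
Only numpy, scipy, OpenCV 4.12 (cv2) and the standard library are available. Lean on these libraries where they do the work, as an engineer would, in place of code of your own. Each camera call takes 0.05 s, during which the arm holds its last target. There are 200 camera calls.

## Task

Mount the flask carrier on the shaker: with its fin end raised, hook the plain edge at its other end under the shaker's lip, then swing the plate down until it lies flat on the platform in front of the rear stop. Then take the larger of the two round-bottomed flasks out of its leaning rest and stand it upright in the carrier's ring, setting it down gently. Leave the small flask in its rest and the bottle and jars where they stand.

Things in the scene. Friction and masses are not known exactly. Their poses are not given: they have to be found in the camera images.
- shaker: Fixed low white shaker, 196 (x) x 150 (y) x 35 mm; origin under its centre. Flat platform at z = 35 mm between the lip (-x end, robot's side) and a rear stop 7 mm high (inner face x = +79 mm). Side guides 6 mm high, inner faces at y = +-54 mm. Mounted, the carrier's frame agrees with the shaker's in x, y and yaw (play 7 mm in x, +-4 mm in y), underside on the platform.
- shaker_lip (a point): Middle of the inner lower edge of the shaker's steel lip (shaker x = -64 mm, 15 mm above the platform); axes as the shaker's. The lip is 5 mm thick, 106 mm wide in y, and overhangs a pocket 14 mm deep that ends at a riser (inner face at shaker x = -78 mm).
- carrier: Loose flask carrier, 0.2 to 0.4 kg: aluminium plate 150 (x) x 100 (y) x 6 mm, origin at the centre of its underside, z up, flat on the worktop at the start. On it a black ring, 38 mm outer and 24 mm inner radius, 16 mm high, axis at x = -12 mm, and the grip fin. Hook its plain -x edge with the fin end raised 15 to 25 degrees (beyond 28 the ring meets the lip).
- carrier_fin (a point): Centre of the carrier's upright steel grip fin: carrier x = +60 mm, 31 mm above the plate's underside; axes as the carrier's. The fin is 12 mm thick in x, 44 mm wide in y, and reaches 56 mm above the underside.
- carrier_edge (a point): Middle of the carrier's lower plain edge (carrier x = -75 mm, z = 0), which goes under the lip; axes as the carrier's.
- carrier_seat (a point): Where the centre of the larger flask's bulb lies when it sits in the carrier's ring: carrier x = -12 mm, 43 mm above the plate's underside; axes as the carrier's.
- flask: Larger round-bottomed flask, rigid amber glass, closed, 0.11 to 0.22 kg, 132 mm long. Origin at the centre of its bulb (radius 32 mm), z axis up the neck. Neck radius 12 mm for z = 30 to 94, rim radius 15 mm to z = 100. Its mass centre is within 4 mm of the bulb's centre: it does not right itself, but stays as released. Starts leaning 34 degrees in its rest, neck roughly to the right (-y).
- flask_rest: Fixed white rest of the larger flask, base about 90 x 70 mm; origin on the worktop under the bulb's centre (45 mm up); the neck leans to the rest's -x. A ring carries the bulb; a low fork, 46 mm wide and open above, carries the neck 41 to 51 mm from the bulb's centre along the neck. Lifted straight up, the flask comes free.
- small_flask: Smaller round-bottomed flask of the same form and glass: bulb radius 25 mm, neck radius 9 mm, 103 mm long, origin at the bulb's centre, z up the neck. It stays in its rest.
- small_rest: Fixed white rest of the small flask, like flask_rest but smaller; origin on the worktop under the bulb's centre (39 mm up). The two rests swap places from run to run.
- spray_bottle: Bystander: trigger spray bottle, 62 x 83 x 205 mm, standing; origin under its centre.
- sample_jar: Bystander: white jar with blue cap, 58 mm across, 90 mm high; origin under its centre.
- sample_jar_b: Bystander: all-white jar, 52 mm across, 76 mm high; origin under its centre.
Not all that is in view belongs to the job. What is shaped like the flask but purple or yellow is not meant.

How it is judged:
By the outcome, as a careful person would: the job done as asked, in the order asked, and still so for the second after the job is handed in, with the robot touching nothing.
It also fails if it takes over 59 s, if anything falls off the work surface, if the arm or the gripper's body presses on something with over 40 N, if the wrist force passes 120 N, or if a joint passes its speed limit or range.

## Working session

There is one attempt and no reset: what is moved stays moved. The work goes in short steps, Python scripts to look and compute and a tool call to move; the robot and the scene stay as the last step left them, time stands still between calls to the robot, and variables do not carry over. Pictures are saved under pics/ and viewed, at most 10 in all, crops included, and the job is handed in when it is done.

Besides the shell and the picture viewer there is one more tool, called as name([rows], argument=value, ...), one row to a line, values as JSON. arm_command: Moves the arm, as the interface text tells. Its arguments: {"type":"object","properties":{"rows":{"type":"array","items":{"type":"array","items":{"type":"array","items":{"type":"number","minimum":-1,"maximum":1}}}}},"required":["rows"]}

```bash
mkdir -p pics; ls
cat > h.py <<'E'
from cell import *
import numpy as np, cv2
from scipy.spatial.transform import Rotation as R
def rot(o):
    o=np.array(o,float)
    return o if o.shape==(3,3) else R.from_euler('xyz',o).as_matrix()
def campose(name,st=None):
    c=get_calibration(name)
    if 'hand_eye' in c:
        st=st or state(); H=np.array(c['hand_eye'],float)
        T=np.eye(4);T[:3,:3]=rot(st['tcp_rot']);T[:3,3]=st['eef_pos'];T=T@H
        return c,T[:3,:3],T[:3,3]
    return c,rot(c['orientation']),np.array(c['position'],float)
def rays(name,uv,st=None):
    c,Rm,p=campose(name,st)
    n=cv2.undistortPoints(np.array(uv,np.float64).reshape(-1,1,2),np.array(c['camera_matrix'],float),np.array(c['D'],float))[:,0]
    d=np.c_[n[:,0],-n[:,1],-np.ones(len(n))]
    return p,d@Rm.T
def onplane(name,uv,z,st=None):
    p,d=rays(name,uv,st); return p+d*((z-p[2])/d[:,2])[:,None]
def cloud(name,depth,st=None):
    v,u=np.mgrid[:384,:512]
    p,d=rays(name,np.c_[u.ravel(),v.ravel()],st)
    P=p+d*depth.reshape(-1,1); P[depth.ravel()<=0]=np.nan
    return P.reshape(384,512,3)
E
python3 - <<'E'
from h import *
print(state())
for n in ['side','top','wrist']:
    c=get_calibration(n);print(n,c)
    im,d=read_camera(n);cv2.imwrite(f'pics/{n}0.png',im[:,:,::-1]);np.savez(f'{n}0.npz',im=im,d=d)
a=[cv2.imread(f'pics/{n}0.png') for n in ['side','top']]
b=np.vstack(a); cv2.imwrite('pics/both0.png',cv2.resize(b,(400*1,600)))
E
```

```text
pics
{'t': 0.0, 'joints': array([ 1.03739985e+00,  4.91546924e-01,  1.55944866e+00, -2.62513043e-05,
        1.09171233e+00, -1.05604601e-01]), 'qvel': array([ 1.30354756e-03,  7.89303515e-04,  9.63095555e-04,  8.76496969e-05,
       -9.50015537e-04, -3.61975033e-04]), 'tau': array([ 1.29396176e-05, -6.12652731e+01, -2.58181858e+01,  6.93122554e-02,
        4.81949584e-02, -1.28670167e-04]), 'eef_pos': array([259.25415459, 568.65329134, 404.16975646]), 'tcp_rot': array([-3.14048115e+00, -9.44050951e-05,  2.71381284e+00]), 'ft_force': array([-0.28698891, -0.25674162,  0.38304302]), 'moment': array([-0.08860701, -0.01287217, -0.06293562]), 'grip_force': 0.0, 'opening': 0.9993453159722943}
side {'camera_matrix': array([[485.31743741,   0.        , 264.54202516],
       [  0.        , 485.31743741, 187.07597575],
       [  0.        ,   0.        ,   1.        ]]), 'D': array([-0.102886,  0.      ,  0.      ,  0.      ,  0.      ]), 'position': array([-828.98244843, -795.92889836, 1050.58255129]), 'orientation': array([ 1.01391599, -0.00204175, -1.01208409])}
top {'camera_matrix': array(
[... 268 characters left out ...]
9693018, 1308.85852777]), 'orientation': array([ 0.21424962,  0.00186367, -1.56386927])}
wrist {'camera_matrix': array([[321.90838075,   0.        , 251.91476239],
       [  0.        , 321.90838075, 193.9919719 ],
       [  0.        ,   0.        ,   1.        ]]), 'D': array([-0.07384173,  0.        ,  0.        ,  0.        ,  0.        ]), 'hand_eye': array([[ 1.43525209e-04,  9.55879529e-01,  2.93758925e-01,
         8.21978690e+01],
       [ 9.99999760e-01, -3.36455378e-04,  6.06230547e-04,
        -6.09382199e-01],
       [ 6.78320140e-04,  2.93758767e-01, -9.55879347e-01,
         2.01892372e+01],
       [ 0.00000000e+00,  0.00000000e+00,  0.00000000e+00,
         1.00000000e+00]])}
```

View pics/top0.png

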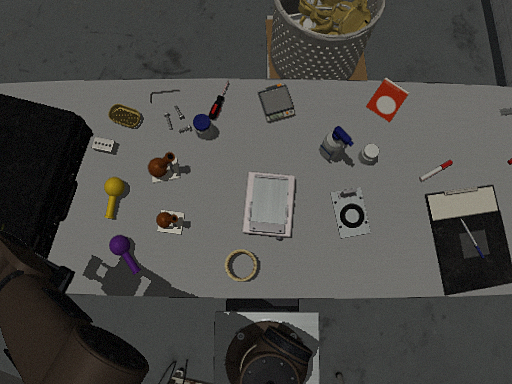

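View pics/side0.png

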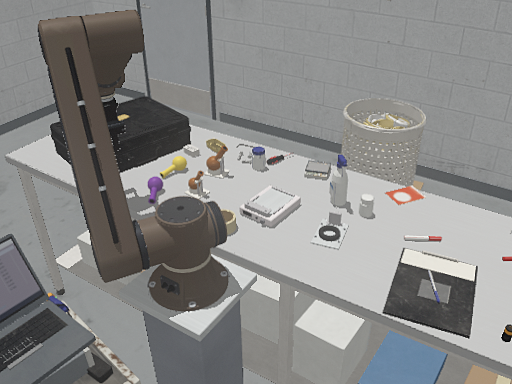

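The top view shows the shaker at (270,204), the carrier at (351,212) with its fin at (348,192) on the far side, and amber flasks at (158,168) and (166,218). The yellow (114,190) and purple (122,246) flasks are decoys. The bottle is at (334,148), and the jars are at (371,153) and (202,125). Next I'll measure with depth.

```bash
cat > m1.py <<'E'
from h import *
z=np.load('top0.npz');im,d=z['im'],z['d']
P=cloud('top',d); 
hsv=cv2.cvtColor(im,cv2.COLOR_RGB2HSV)
print('table z',np.nanmedian(P[250:280,400:420,2]))
# amber
am=((hsv[...,0]<14)&(hsv[...,1]>120)&(hsv[...,2]>40)).astype(np.uint8)
am[:, :140]=0; am[:140]=0; am[:,200:]=0
n,l,s,c=cv2.connectedComponentsWithStats(am)
for i in range(1,n):
    if s[i,4]>30:
        Q=P[l==i]; 
        print('amber',s[i],c[i],'median',np.nanmedian(Q,0),'zmax',np.nanmax(Q[:,2]))
        # sphere fit with known-ish radius
        ok=Q[~np.isnan(Q).any(1)]
        from scipy.optimize import least_squares
        for r in (32,25):
            f=least_squares(lambda p:np.linalg.norm(ok-p,axis=1)-r,np.nanmedian(ok,0)-[0,0,20],loss='soft_l1',f_scale=2)
            print(r,f.x.round(1),np.median(abs(f.fun)))
# heightmap-based
def comp(name,box,zl,zh):
    u0,v0,u1,v1=box;Q=P[v0:v1,u0:u1].reshape(-1,3);Q=Q[(Q[:,2]>zl)&(Q[:,2]<zh)]
    r=cv2.minAreaRect(Q[:,:2].astype(np.float32)); print(name,len(Q),Q.mean(0).round(1),np.round(r[0],1),np.round(r[1],1),round(r[2],1))
comp('shaker',(235,160,305,250),15,80)
comp('shaker platform',(235,160,305,250),32,37)
comp('shaker high',(235,160,305,250),39,80)
comp('carrier',(325,180,375,245),3,70)
comp('fin',(325,180,375,245),40,70)
comp('ring',(325,180,375,245),14,30)
comp('jarw',(355,140,385,168),60,90)
comp('bottle',(315,120,358,165),30,215)
comp('jarb',(190,110,215,140),75,100)
a=im[100:260,85:215];b=im[155:255,230:390]
cv2.imwrite('pics/cropA.png',np.hstack([cv2.resize(a,None,fx=3,fy=3,interpolation=2),cv2.resize(b,(400,480),interpolation=2)])[:,:,::-1][:, :800])
E
python3 m1.py
```

```text
table z -0.8961618807675222
amber [148 152  27  24 265] [158.53584906 164.52075472] median [591.02881207 340.77038501  71.94677088] zmax 140.5892952116626
32 [588.9 337.5  95.4] 9.73805133883932
25 [590.  337.3  87.1] 10.470460005321126
amber [157 212  21  16 179] [164.98882682 219.03910615] median [422.82092648 313.72347125  60.52828489] zmax 111.77963003444052
32 [421.1 292.9  72. ] 6.666546007478118
25 [422.5 301.4  69.9] 8.193963452782462
shaker 3002 [477.9  -2.9  37.2] [455.    0.5] [155.  252.8] 83.7
shaker platform 1595 [487.1  -3.5  34.6] [478.2  -2.1] [149.6 203.1] 84.7
shaker high 620 [448.    1.7  48.2] [451.    3.5] [144.4 247.4] 82.4
carrier 1441 [ 459.7 -262.8   11.5] [ 459.4 -263.5] [158.2 207.4] 88.5
fin 65 [ 518.  -254.3   53.4] [ 518.7 -254.2] [12.8 43. ] 8.8
ring 292 [ 451.9 -264.9   20.9] [ 463.7 -267.2] [ 74.1 107.6] 87.6
jarw 196 [ 641.5 -322.3   74.5] [ 641.4 -322.9] [46.3 46.8] 86.0
bottle 628 [ 645.  -197.2  141. ] [ 644.7 -200.7] [83.5 42.1] 44.4
jarb 246 [726.4 206.4  88.5] [727.9 207.3] [53.4 52.4] 43.3
```

View pics/cropA.png

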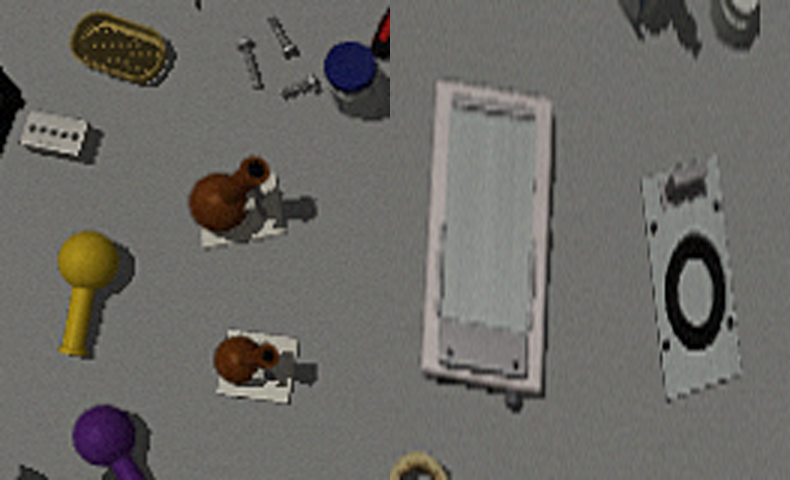

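The larger flask is the one at top-view (158,168), whose bulb is clearly wider than the one at (166,218), and it sits in the bigger rest. The yellow and purple ones are decoys. The shaker's lip is at the robot's end. Next come wrist views of each station.

```bash
cat >> h.py <<'E'
def down(yaw,tilt=0): # yaw deg; tool pointing down
    return R.from_euler('xyz',[180,0,yaw],degrees=True).as_matrix()
def plan(wps,start=None,extra=1):
    s=state(); p,Rm=(np.array(s['eef_pos']),rot(s['tcp_rot'])) if start is None else start
    for q,Rq in wps:
        q=np.array(q,float); t=Rm.T@(q-p); w=R.from_matrix(Rm.T@Rq).as_rotvec()
        n=int(np.ceil(max(np.linalg.norm(t)/41.7,np.degrees(np.linalg.norm(w))/7.16)))+extra
        print(np.r_[t/150,w/(2*np.pi)].round(3).tolist(),'n',n); p,Rm=q,Rq
E
python3 - <<'E'
from h import *
a=np.array([259.3,568.7,404.8]);b=np.array([580,390,430.])
plan([(a+(b-a)/3,down(133)),(a+(b-a)*2/3,down(111)),(b,down(90))],(a,down(155.5)))
E
```

```text
[-0.813, -0.066, -0.056, -0.0, -0.0, 0.062] n 5
[-0.776, 0.25, -0.056, -0.0, -0.0, 0.061] n 5
[-0.626, 0.523, -0.056, 0.0, -0.0, 0.058] n 4
```

arm_command([
  [[-0.813,-0.066,-0.056,0,0,0.062,1],[-0.813,-0.066,-0.056,0,0,0.062,1],[-0.813,-0.066,-0.056,0,0,0.062,1],[-0.813,-0.066,-0.056,0,0,0.062,1],[-0.813,-0.066,-0.056,0,0,0.062,1]],
])

```text
t: 0.57
eef_pos: [367.7, 508.1, 412.9]
tcp_rot: [-3.141, -0.0, 2.321]
ft_force: [0.2, 0.7, -1.0]
opening: 0.996
grip_force: 0.0
```

arm_command([
  [[-0.776,0.25,-0.056,0,0,0.061,1],[-0.776,0.25,-0.056,0,0,0.061,1],[-0.776,0.25,-0.056,0,0,0.061,1],[-0.776,0.25,-0.056,0,0,0.061,1],[-0.776,0.25,-0.056,0,0,0.061,1]],
])

```text
t: 0.98
eef_pos: [473.6, 449.6, 421.1]
tcp_rot: [-3.141, -0.0, 1.941]
ft_force: [-0.9, 0.5, -0.8]
opening: 0.998
grip_force: 0.0
```

arm_command([
  [[-0.626,0.523,-0.056,0,0,0.058,1],[-0.626,0.523,-0.056,0,0,0.058,1],[-0.626,0.523,-0.056,0,0,0.058,1],[-0.626,0.523,-0.056,0,0,0.058,1],[-0.626,0.523,-0.056,0,0,0.058,1],[-0.626,0.523,-0.056,0,0,0.058,1],[-0.626,0.523,-0.056,0,0,0.058,1]],
])

```text
t: 1.57
eef_pos: [578.6, 392.2, 429.9]
tcp_rot: [-3.141, -0.0, 1.581]
ft_force: [0.4, 0.5, 0.2]
opening: 1.0
grip_force: 0.0
```

Run:
```python
from h import *
import pickle
s=state();im,d=read_camera('wrist');pickle.dump((s,im,d),open('wA.pkl','wb'));cv2.imwrite('pics/wA.png',im[:,:,::-1])
a=np.array(s['eef_pos']);b=np.array([480,45,430.])
plan([(a+(b-a)/3,down(90)),(a+(b-a)*2/3,down(90)),(b,down(90))])
```

```text
[-0.769, -0.227, 0.001, -0.0, -0.0, 0.001] n 4
[-0.772, -0.219, -0.0, 0.0, 0.0, 0.0] n 4
[-0.772, -0.219, -0.0, 0.0, 0.0, 0.0] n 4
```

View pics/wA.png

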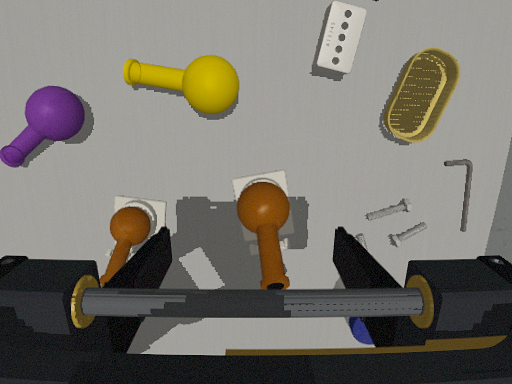

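The wrist view shows the larger amber flask with its bulb at (263,208) and rim at (274,283). The small flask is at (130,226). The yellow and purple decoys are out of the way. On to the shaker and the carrier.

arm_command([
  [[-0.77,-0.22,0,0,0,0,-0.3],[-0.77,-0.22,0,0,0,0,-0.3],[-0.77,-0.22,0,0,0,0,-0.3],[-0.77,-0.22,0,0,0,0,-0.3]],
])

```text
t: 1.95
eef_pos: [545.6, 271.7, 430.6]
tcp_rot: [-3.141, 0.001, 1.577]
ft_force: [0.2, -0.4, 1.4]
opening: 0.773
grip_force: 0.0
```

arm_command([
  [[-0.77,-0.22,0,0,0,0,-0.3],[-0.77,-0.22,0,0,0,0,-0.3],[-0.77,-0.22,0,0,0,0,-0.3],[-0.77,-0.22,0,0,0,0,-0.3]],
])

```text
t: 2.28
eef_pos: [513.5, 156.3, 430.4]
tcp_rot: [-3.141, 0.001, 1.576]
ft_force: [0.2, 0.2, -0.9]
opening: 0.501
grip_force: 0.0
```

arm_command([
  [[-0.77,-0.22,0,0,0,0,-0.3],[-0.77,-0.22,0,0,0,0,-0.3],[-0.77,-0.22,0,0,0,0,-0.3],[-0.77,-0.22,0,0,0,0,-0.3],[-0.77,-0.22,0,0,0,0,-0.3],[-0.77,-0.22,0,0,0,0,-0.3]],
])

```text
t: 2.78
eef_pos: [483.3, 44.6, 430.3]
tcp_rot: [3.141, -0.0, 1.577]
ft_force: [0.5, 0.3, 0.3]
opening: 0.346
grip_force: 0.0
```

Run:
```python
from h import *
import pickle
s=state();im,d=read_camera('wrist');pickle.dump((s,im,d),open('wB.pkl','wb'));cv2.imwrite('pics/wB.png',im[:,:,::-1])
a=np.array(s['eef_pos']);b=np.array([470,-225,430.])
print(a,s['tcp_rot'])
plan([(a+(b-a)/2,down(90)),(b,down(90))])
```

```text
[483.2509143   44.56137054 430.26026831] [ 3.14077542e+00 -3.43419377e-04  1.57738947e+00]
[-0.9, -0.052, -0.0, 0.0, -0.0, 0.001] n 5
[-0.899, -0.044, 0.001, 0.0, 0.0, 0.0] n 5
```

arm_command([
  [[-0.9,-0.05,0,0,0,0,-0.3],[-0.9,-0.05,0,0,0,0,-0.3],[-0.9,-0.05,0,0,0,0,-0.3],[-0.9,-0.05,0,0,0,0,-0.3]],
])

```text
t: 3.17
eef_pos: [477.0, -93.8, 429.8]
tcp_rot: [3.141, 0.001, 1.577]
ft_force: [-0.1, 0.7, -0.5]
opening: 0.348
grip_force: 0.0
```

arm_command([
  [[-0.9,-0.05,0,0,0,0,-0.3],[-0.9,-0.05,0,0,0,0,-0.3],[-0.9,-0.05,0,0,0,0,-0.3],[-0.9,-0.05,0,0,0,0,-0.3],[-0.9,-0.05,0,0,0,0,-0.3],[-0.9,-0.05,0,0,0,0,-0.3],[-0.9,-0.05,0,0,0,0,-0.3]],
])

```text
t: 3.75
eef_pos: [470.2, -224.7, 429.8]
tcp_rot: [-3.141, -0.001, 1.578]
ft_force: [-0.2, 0.4, -0.3]
opening: 0.349
grip_force: 0.0
```

Run:
```python
from h import *
import pickle
s=state();im,d=read_camera('wrist');pickle.dump((s,im,d),open('wC.pkl','wb'))
B=pickle.load(open('wB.pkl','rb'))[1]
cv2.imwrite('pics/BC.png',np.vstack([B[:280],im[:280]])[:,:,::-1])
print(s['eef_pos'])
for n in 'BC':
    s,im,d=pickle.load(open(f'w{n}.pkl','rb')); P=cloud('wrist',d,s); np.save(f'P{n}.npy',P)
    z=P[:230,:,2]; print(n,[(lo,int(((z>lo)&(z<lo+3)).sum())) for lo in range(-6,66,3)])
```

```text
[ 470.23200544 -224.73885163  429.78616526]
B [(-6, 268), (-3, 48608), (0, 38853), (3, 327), (6, 306), (9, 447), (12, 403), (15, 617), (18, 708), (21, 466), (24, 731), (27, 1396), (30, 626), (33, 8294), (36, 2520), (39, 727), (42, 469), (45, 1248), (48, 980), (51, 346), (54, 1434), (57, 117), (60, 154), (63, 268)]
C [(-6, 142), (-3, 46399), (0, 37172), (3, 3041), (6, 2891), (9, 412), (12, 319), (15, 291), (18, 496), (21, 1398), (24, 169), (27, 187), (30, 466), (33, 5135), (36, 906), (39, 526), (42, 182), (45, 81), (48, 88), (51, 158), (54, 464), (57, 77), (60, 69), (63, 75)]
```

View pics/BC.png

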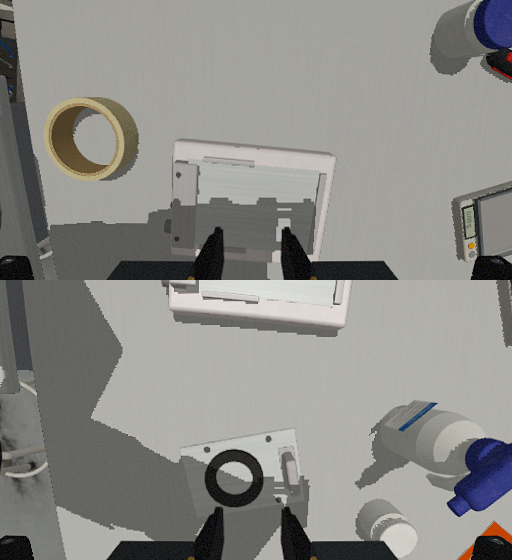

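Picture B shows the shaker, lip at left (185,205), rear stop at right (320,205). C shows the carrier ring at (234,198), the fin at (290,196), and the bottle nearby at (440,165). Next I fit the geometry.

```bash
cat > fit.py <<'E'
from h import *
import pickle
PB,PC=np.load('PB.npy'),np.load('PC.npy')
def grid(P,zl,zh,x0,x1,y0,y1,k=3):
    Q=P.reshape(-1,3);Q=Q[(Q[:,2]>zl)&(Q[:,2]<zh)&(Q[:,0]>x0)&(Q[:,0]<x1)&(Q[:,1]>y0)&(Q[:,1]<y1)]
    g=np.zeros((int(x1-x0),int(y1-y0)),np.uint8);g[(Q[:,0]-x0).astype(int).clip(0,g.shape[0]-1),(Q[:,1]-y0).astype(int).clip(0,g.shape[1]-1)]=1
    g=cv2.morphologyEx(g,cv2.MORPH_CLOSE,np.ones((5,5)));g=cv2.morphologyEx(g,cv2.MORPH_OPEN,np.ones((k,k)))
    n,l,s,c=cv2.connectedComponentsWithStats(g); i=1+np.argmax(s[1:,4]) 
    p=np.argwhere(l==i)+[x0+.5,y0+.5]; r=cv2.minAreaRect(p.astype(np.float32));return np.round(r[0],1),np.round(r[1],1),round(r[2],1),Q.mean(0).round(1),len(p)
Bb=np.vstack([PB[:225].reshape(-1,3),PC[:100].reshape(-1,3)])
print('shaker all',grid(Bb,12,70,350,600,-120,110,9))
print('shaker >39',grid(Bb,37.5,70,350,600,-120,110))
PCs=PC[:225]
print('carrier plate',grid(PCs,3,9,370,560,-340,-190,5))
print('carrier all',grid(PCs,3,70,370,560,-340,-190,5))
print('fin',grid(PCs,45,62,480,560,-300,-210,3))
print('ring',grid(PCs,18,27,370,505,-330,-200,3))
for zl,zh in((20,80),(80,130),(130,220)): print('bottle',zl,grid(PCs,zl,zh,570,720,-270,-100,3))
s,im,d=pickle.load(open('wC.pkl','rb'))
g=cv2.cvtColor(im,cv2.COLOR_RGB2GRAY)
m=(g<60).astype(np.uint8);m[:160]=0;m[235:]=0;m[:,:195]=0;m[:,275:]=0
c,_=cv2.findContours(m,cv2.RETR_EXTERNAL,cv2.CHAIN_APPROX_NONE);c=max(c,key=cv2.contourArea)
pts=onplane('wrist',c[:,0].astype(float),22,s)[:,:2]
# keep ring-like points, circle fit r=38
from scipy.optimize import least_squares
f=least_squares(lambda p:np.hypot(*(pts-p).T)-38,pts.mean(0),loss='soft_l1',f_scale=1);print('ring circ',f.x,np.median(abs(f.fun)))
# shaker outlines, line fits at body top
np.set_printoptions(precision=1,suppress=True)
for nm,P,box in(('B',PB,(165,130,345,225)),('C',PC,(165,0,350,50))):
    u0,v0,u1,v1=box
    for v in range(v0,v1,8): print(nm,v,[int(z) if z==z else -9 for z in P[v,u0:u1:6,2]])
E
python3 fit.py
```

```text
shaker all (array([484.2,  18.5]), array([103.3, 194.2]), 86.1, array([481.7,  -8.9,  36.4]), 18159)
shaker >39 (array([405.7,  15.9]), array([75.2, 29.2]), 85.4, array([4.47e+02, 4.00e-01, 4.86e+01]), 2109)
carrier plate (array([ 459.5, -267. ]), array([149.9,  99.3]), 10.5, array([ 460.7, -258.1,    6. ]), 7524)
carrier all (array([ 459.5, -267. ]), array([149.9,  99.3]), 10.5, array([ 462.1, -259.6,   12.2]), 12685)
fin (array([ 518. , -255.4]), array([12.8, 42.4]), 10.5, array([ 517.5, -254.5,   54.9]), 507)
ring (array([ 447.5, -267.5]), array([70., 74.]), 90.0, array([ 447.7, -267.3,   21.7]), 2525)
bottle 20 (array([ 643.7, -180.8]), array([44. ,  8.3]), 39.2, array([ 639.8, -193.3,   54.7]), 225)
bottle 80 (array([ 646. , -197.4]), array([63.9, 40.1]), 73.5, array([ 640.8, -195.2,  108.5]), 700)
bottle 130 (array([ 652.5, -207.2]), array([67.9, 43.4]), 65.6, array([ 644.3, -205.4,  172.2]), 1551)
ring circ [ 448.15860029 -268.06625038] 0.919787636350442
B 130 [0, 0, 0, 0, 0, 0, 0, 0, 1, 0, 0, 0, 1, 0, 0, 0, 0, 0, 1, 0, -1, 1, 0, 0, 0, 0, -1, 0, 0, -1]
B 138 [0, -1, -1, 0, 0, 
[... 1472 characters left out ...]
, 37, 35, 36, 35, 35, 35, 34, 35, 34, 35, 35, 34, 35, 33, 35, 35, 35, 33, 35, 41, 34]
C 16 [0, 35, 33, 35, 35, 34, 35, 41, 40, 42, 40, 40, 40, 40, 40, 40, 35, 35, 34, 35, 35, 35, 34, 35, 35, 35, 36, 34, 35, 40, 34]
C 24 [-1, 34, 34, 35, 34, 35, 33, 34, 35, 33, 34, 34, 34, 34, 34, 34, 33, 35, 33, 35, 35, 35, 34, 34, 34, 36, 36, 36, 34, 38, 34]
C 32 [-1, 1, 19, 25, 28, 29, 32, 32, 33, 33, 33, 34, 34, 35, 35, 33, 33, 35, 35, 35, 36, 36, 35, 33, 35, 35, 34, 34, 35, 35, 33]
C 40 [0, -1, -1, 0, 1, 0, 0, -1, 0, 0, -1, -1, 0, 0, 12, 16, 19, 25, 28, 31, 32, 30, 31, 33, 36, 34, 35, 35, 35, 33, 32]
C 48 [0, 0, 0, 0, -1, 0, 0, -2, -1, 0, 0, 0, 0, 0, 0, 0, 0, 0, 0, 0, 0, 0, 0, 0, 0, 0, 10, 13, 23, 29, 0]
```

```bash
cat > fit2.py <<'E'
from h import *
PB,PC=np.load('PB.npy'),np.load('PC.npy')
def line(p,nm,alongx):
    p=np.array(p);i,j=(0,1) if alongx else (1,0)
    for _ in range(4):
        k=np.polyfit(p[:,i],p[:,j],1);r=p[:,j]-np.polyval(k,p[:,i]);p=p[abs(r)<max(1,1.5*np.std(r))]
    a=np.degrees(np.arctan(k[0]))*(1 if alongx else -1)
    print(nm,'yaw',a.round(2),'n',len(p),'rms',np.std(r).round(2),'mid',p.mean(0).round(1)); return a,p.mean(0)
z=PB[...,2];ok=lambda z:(z>29)&(z<45)
e1=[PB[v+1,u,:2] for u in range(185,325) for v in [np.argmax(ok(z[120:225,u]))+120]]
zc=PC[...,2]
e2=[PC[v-1,u,:2] for u in range(185,335) for v in [np.max(np.where(ok(zc[0:60,u]))[0])]]
a1=line(e1,'+y',1);a2=line(e2,'-y',1)
e3=[PB[v,np.max(np.where(ok(z[v,200:345]))[0])+200,:2] for v in range(165,215)]
a3=line(e3,'+x',0)
e4=[PB[v,np.max(np.where(z[v,165:230]>50)[0])+165,:2] for v in range(168,222)]
a4=line(e4,'lip',0)
e6=[PB[v,np.min(np.where(z[v,165:230]>50)[0])+165,:2] for v in range(168,215)]
line(e6,'lip outer(-x)',0)
e5=[PB[v,u0,:2] for v in range(175,215) for u0 in [np.min(np.where((z[v,300:335]>38.5)&(z[v,300:335]<46))[0])+300]]
a5=line(e5,'stop inner',0)
for y in [np.radians(-4),np.radians(-4.5),np.radians(-5)]:
    n=np.array([-np.sin(y),np.cos(y)]);t=np.array([np.cos(y),np.sin(y)])
    yc=(a1[1]@n+a2[1]@n)/2; print('y width',a1[1]@n-a2[1]@n,'x from end',a3[1]@t-98,'lip',a4[1]@t+64,'stop',a5[1]@t-79)
    for xc in [a4[1]@t+64]: print(np.degrees(y),'centre',xc*t+yc*n)
E
python3 fit2.py
```

```text
+y yaw -5.03 n 139 rms 0.32 mid [487.3  66.7]
-y yaw -4.98 n 146 rms 0.43 mid [477.4 -80.2]
+x yaw -5.18 n 40 rms 0.45 mid [580.2  15.6]
lip yaw -5.19 n 53 rms 0.22 mid [419.6  16.2]
lip outer(-x) yaw -5.5 n 45 rms 0.4 mid [392.8  20.8]
stop inner yaw -5.26 n 40 rms 0.25 mid [562.5  13.1]
y width 147.22114030754267 x from end 479.6639425859879 lip 481.4078019634551 stop 481.176506228863
-4.0 centre [482.11053469  -6.76158472]
y width 147.21244494116672 x from end 479.15315476932903 lip 480.9953939364093 stop 480.69885736103333
-4.5 centre [481.95171146  -6.7471942 ]
y width 147.19253877715238 x from end 478.5984145053952 lip 480.551230095652 stop 480.1785852582534
-5.0 centre [481.79801888  -6.7304588 ]
```

Run:
```python
from h import *
P=np.vstack([np.load('PC.npy')[:225].reshape(-1,3),cloud('top',np.load('top0.npz')['d']).reshape(-1,3)])
P=P[~np.isnan(P).any(1)]
c=np.radians(10.5);f=np.array([518.4,-255.7])
d=P[:,:2]-f; x=d@[np.cos(c),np.sin(c)];y=d@[-np.sin(c),np.cos(c)]
m=(x>50)&(x<200)&(abs(y)<110)
for zl,zh in((20,80),(80,120),(120,160),(160,215)):
    k=m&(P[:,2]>zl)&(P[:,2]<zh)
    for yl in range(-70,90,20):
        q=k&(y>yl)&(y<yl+20)
        if q.sum()>3: print(zl,yl,'xmin',np.percentile(x[q],2).round(1),q.sum())
s=state();print(s['joints'])
g=np.array([518.4,-255.7,38+171])
plan([((500,-245,300),down(100.5)),(g,down(100.5))])
```

```text
20 -70 xmin 93.0 72
20 -10 xmin 125.0 72
20 10 xmin 120.8 327
20 30 xmin 117.0 486
20 50 xmin 133.7 442
80 -10 xmin 125.0 106
80 10 xmin 119.9 370
80 30 xmin 119.4 630
80 50 xmin 132.7 485
120 -10 xmin 113.3 254
120 10 xmin 113.5 823
120 30 xmin 124.8 1366
120 50 xmin 137.1 189
160 -10 xmin 102.6 332
160 10 xmin 110.0 1987
160 30 xmin 132.7 1207
[-5.72615935e-01  3.16241754e-01  1.77782288e+00  3.29788317e-04
  1.04778926e+00 -5.80690472e-01]
[-0.137, 0.198, 0.866, -0.0, -0.0, -0.028] n 5
[-0.092, 0.108, 0.607, 0.0, 0.0, 0.0] n 4
```

arm_command([
  [[-0.14,0.2,0.6,0,0,-0.028,-0.35],[-0.14,0.2,0.6,0,0,-0.028,-0.35],[-0.14,0.2,0.6,0,0,-0.028,-0.35],[-0.14,0.2,0.6,0,0,-0.028,-0.35],[-0.14,0.2,0.6,0,0,-0.028,-0.35]],
])

```text
t: 4.22
eef_pos: [500.2, -246.5, 340.4]
tcp_rot: [-3.141, -0.001, 1.751]
ft_force: [-0.1, 0.4, 0.3]
opening: 0.327
grip_force: 0.0
```

Run:
```python
from h import *
g=np.array([518.4,-255.7,39+171]); print(state()['eef_pos'],state()['tcp_rot'])
plan([(g+[0,0,45],down(100.5)),(g,down(100.5))])
```

```text
[ 500.1577172  -246.46878408  340.35501057] [-3.14081768e+00 -9.95358302e-04  1.75149849e+00]
[-0.083, 0.109, 0.569, -0.0, -0.0, -0.0] n 4
[0.0, -0.0, 0.3, 0.0, 0.0, 0.0] n 3
```

arm_command([
  [[-0.083,0.109,0.569,0,0,0,-0.35],[-0.083,0.109,0.569,0,0,0,-0.35],[-0.083,0.109,0.569,0,0,0,-0.35],[-0.083,0.109,0.569,0,0,0,-0.35]],
])

```text
t: 4.55
eef_pos: [518.2, -256.3, 254.9]
tcp_rot: [-3.14, -0.002, 1.752]
ft_force: [-0.2, 0.3, 0.1]
opening: 0.327
grip_force: 0.0
```

arm_command([
  [[0,0,0.15,0,0,0,-0.35],[0,0,0.25,0,0,0,-0.35],[0,0,0.3,0,0,0,-0.35],[0,0,0.3,0,0,0,-0.35],[0,0,0.3,0,0,0,-1],[0,0,0.3,0,0,0,-1],[0,0,0.3,0,0,0,-1],[0,0,0.3,0,0,0,-1],[0,0,0.3,0,0,0,-1],[0,0,0.3,0,0,0,-1]],
])

```text
t: 5.38
eef_pos: [518.4, -256.6, 210.7]
tcp_rot: [3.141, 0.001, 1.753]
ft_force: [-1.1, -0.3, 8.3]
opening: 0.124
grip_force: 30.0
```

Run:
```python
from h import *
import pickle
s=state();print(s['eef_pos'],s['tcp_rot'],s['opening'],s['grip_force'],s['ft_force'])
```

```text
[ 518.37729174 -256.61664996  210.74089367] [3.14061451e+00 9.50098502e-04 1.75276012e+00] 0.12405202597684165 30.002167224884033 [-1.11393046 -0.33343286  8.25359647]
```

```bash
cat >> h.py <<'E'
SH=np.array([481.4,-6.7,35.]);SY=-5.1
GR=np.array([60,-.5,210.7])
def mount(ex,ez,tilt,ey=0): # tool pose with carrier edge at shaker (ex,ey,ez above platform)
    Rs=R.from_euler('z',SY,degrees=True).as_matrix()
    Rc=Rs@R.from_euler('y',-tilt,degrees=True).as_matrix()
    e=SH+Rs@[ex,ey,ez]
    return e+Rc@(GR+[75,0,0]),Rc@R.from_euler('xyz',[180,0,90],degrees=True).as_matrix()
E
python3 - <<'E'
from h import *
s=state();p=np.array(s['eef_pos']);r0=rot(s['tcp_rot'])
a=p+[0,0,120]; m,rm=mount(-45,40,20)
print(m); mid=(a+m)/2; mid[2]=a[2]
from scipy.spatial.transform import Slerp
rmid=Slerp([0,1],R.from_matrix([r0,rm]))(.5).as_matrix()
plan([(a,r0),(mid,rmid),(m,rm)])
E
```

```text
[491.11163525  -8.06872769 319.16595455]
[-0.001, 0.001, -0.8, 0.0, 0.0, 0.0] n 4
[0.831, 0.061, -0.001, -0.028, -0.004, 0.021] n 4
[0.833, -0.063, 0.057, -0.028, -0.004, 0.021] n 5
```

arm_command([
  [[0,0,-0.05,0,0,0,-1],[0,0,-0.2,0,0,0,-1],[0,0,-0.4,0,0,0,-1],[0,0,-0.6,0,0,0,-1],[0,0,-0.75,0,0,0,-1],[0,0,-0.8,0,0,0,-1],[0,0,-0.8,0,0,0,-1]],
])

```text
t: 5.97
eef_pos: [518.2, -256.5, 331.5]
tcp_rot: [3.139, 0.002, 1.752]
ft_force: [0.0, -0.4, -2.3]
opening: 0.125
grip_force: 30.0
```

arm_command([
  [[0.08,0.006,0,-0.003,0,0.002,-1],[0.25,0.02,0,-0.008,-0.001,0.006,-1],[0.45,0.03,0,-0.015,-0.002,0.011,-1],[0.65,0.05,0,-0.022,-0.003,0.016,-1],[0.831,0.061,0,-0.028,-0.004,0.021,-1]],
])

```text
t: 6.38
eef_pos: [503.8, -130.4, 327.7]
tcp_rot: [2.965, 0.011, 1.616]
ft_force: [0.7, 0.5, -1.9]
opening: 0.125
grip_force: 30.0
```

arm_command([
  [[0.2,-0.015,0.014,-0.007,-0.001,0.005,-1],[0.4,-0.03,0.028,-0.014,-0.002,0.01,-1],[0.6,-0.045,0.041,-0.021,-0.003,0.015,-1],[0.77,-0.058,0.052,-0.026,-0.004,0.019,-1],[0.833,-0.063,0.057,-0.028,-0.004,0.021,-1],[0.833,-0.063,0.057,-0.028,-0.004,0.021,-1],[0.833,-0.063,0.057,-0.028,-0.004,0.021,-1]],
])

```text
t: 6.97
eef_pos: [490.5, -7.4, 316.7]
tcp_rot: [2.79, 0.003, 1.487]
ft_force: [-0.4, -0.2, -1.5]
opening: 0.124
grip_force: 30.0
```

Run:
```python
from h import *
s=state();p=np.array(s['eef_pos']);r0=rot(s['tcp_rot'])
m,rm=mount(-45,40,20);print(p-m,np.degrees(R.from_matrix(r0.T@rm).as_rotvec()),s['opening'],s['grip_force'],s['ft_force'])
im,d=read_camera('wrist');cv2.imwrite('pics/wD.png',im[:,:,::-1]);P=cloud('wrist',d,s);
import pickle;pickle.dump((s,im,d),open('wD.pkl','wb'))
```

```text
[-0.6268441   0.66856859 -2.46180794] [0.15995085 0.04044085 0.32022787] 0.12385171412925049 29.999382197856903 [-0.3893273  -0.24128681 -1.4972014 ]
```

View pics/wD.png

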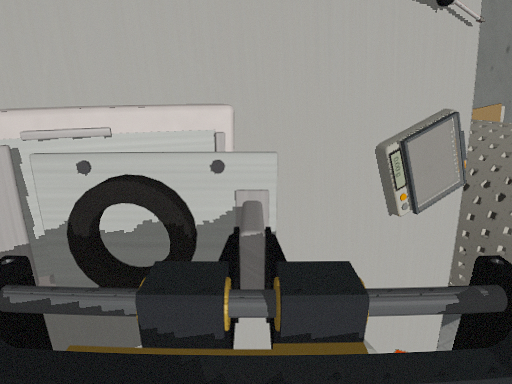

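The plate is held tilted over the shaker. Its left (plain) edge is at u≈35, and the fin is in the fingers at (250,230). I'll check the held pose with depth and plan the lowering.

Run:
```python
from h import *
import pickle
s,im,d=pickle.load(open('wD.pkl','rb'));P=cloud('wrist',d,s)
Rs=R.from_euler('z',SY,degrees=True).as_matrix()
Q=(P-SH)@Rs
def pl(sl):
    q=Q[sl].reshape(-1,3);q=q[~np.isnan(q).any(1)];A=np.c_[q[:,:2],np.ones(len(q))];k=np.linalg.lstsq(A,q[:,2],rcond=None)[0];r=q[:,2]-A@k
    ok=abs(r)<3;k=np.linalg.lstsq(A[ok],q[ok,2],rcond=None)[0];return k
k=pl(np.s_[158:172,95:205]);print('plate tilt x,y deg',np.degrees(np.arctan(k[:2])))
for v in (165,172,178): 
    row=Q[v,20:60];print(v,[tuple(x.round(1)) for x in row[8:24:2]])
for u in (120,180,250): 
    print(u,[tuple(x.round(1)) for x in Q[148:160:2,u]])
# expected -x top edge
th=np.radians(20);print('expect top edge',-45-6*np.sin(th),40+6*np.cos(th))
g=[mount(-50,5,20),mount(-50,3,20),mount(-75,3,20)]
plan(g)
```

```text
plate tilt x,y deg [20.39223595  0.75628649]
165 [(np.float64(-59.6), np.float64(35.5), np.float64(0.2)), (np.float64(-58.2), np.float64(35.4), np.float64(0.3)), (np.float64(-44.9), np.float64(43.0), np.float64(43.3)), (np.float64(-43.8), np.float64(43.0), np.float64(43.4)), (np.float64(-42.1), np.float64(43.2), np.float64(45.5)), (np.float64(-40.9), np.float64(43.2), np.float64(45.9)), (np.float64(-40.0), np.float64(43.0), np.float64(45.2)), (np.float64(-38.7), np.float64(43.0), np.float64(45.8))]
172 [(np.float64(-60.4), np.float64(30.4), np.float64(0.4)), (np.float64(-59.4), np.float64(30.1), np.float64(-0.7)), (np.float64(-46.0), np.float64(38.5), np.float64(42.1)), (np.float64(-44.8), np.float64(38.4), np.float64(42.3)), (np.float64(-43.5), np.float64(38.5), np.float64(43.2)), (np.float64(-42.1), np.float64(38.6), np.float64(44.2)), (np.float64(-41.0), np.float64(38.5), np.float64(43.9)), (np.float64(-39.7), np.float64(38.6), np.float64(44.9))]
178 [(np.float64(-61.1), np.float64(26.0), np.float64(0.5)), (np.float64(-59.5), np.float64(26.1), np.float64(1.4)), (np.float64(-58.4),
[... 821 characters left out ...]
3)), (np.float64(41.0), np.float64(49.5), np.float64(74.8)), (np.float64(40.9), np.float64(48.3), np.float64(75.0)), (np.float64(40.9), np.float64(47.0), np.float64(74.3))]
250 [(np.float64(123.7), np.float64(32.5), np.float64(-34.0)), (np.float64(123.6), np.float64(30.5), np.float64(-33.9)), (np.float64(79.6), np.float64(50.6), np.float64(87.7)), (np.float64(79.1), np.float64(49.7), np.float64(89.1)), (np.float64(79.1), np.float64(48.5), np.float64(88.9)), (np.float64(79.0), np.float64(47.4), np.float64(89.3))]
expect top edge -47.052120859954016 45.63815572471545
[0.001, -0.104, 0.195, 0.001, 0.0, 0.001] n 2
[-0.0, -0.005, 0.013, 0.0, 0.0, 0.0] n 2
[-0.0, -0.157, -0.057, 0.0, 0.0, 0.0] n 2
```

arm_command([
  [[0,-0.03,0.05,0,0,0,-1],[0,-0.06,0.11,0,0,0,-1],[0,-0.09,0.165,0,0,0,-1],[0,-0.104,0.195,0,0,0,-1],[0,-0.104,0.195,0,0,0,-1],[0,-0.104,0.195,0,0,0,-1]],
])

```text
t: 7.52
eef_pos: [486.5, -8.2, 284.6]
tcp_rot: [2.788, 0.003, 1.484]
ft_force: [0.5, -0.1, -2.0]
opening: 0.123
grip_force: 30.0
```

Run:
```python
from h import *
s=state();p=np.array(s['eef_pos']);m,rm=mount(-50,5,20);print(R.from_euler('z',5.1,degrees=True).apply(p-m),s['ft_force'],s['grip_force'])
plan([mount(-50,3,19.5),mount(-75,3,19.5)])
s,im,d=__import__('pickle').load(open('wD.pkl','rb'))
```

```text
[ 0.42617991 -0.58152221  0.44847837] [ 0.45165561 -0.13997887 -1.98721074] 29.99939650297165
[0.004, 0.004, 0.022, 0.002, 0.0, 0.001] n 2
[-0.0, -0.157, -0.056, 0.0, 0.0, 0.0] n 2
```

arm_command([
  [[0.004,0.004,0.02,0.002,0,0.001,-1],[0.004,-0.03,0.008,0.002,0,0.001,-1],[0.004,-0.06,-0.002,0.002,0,0.001,-1],[0.004,-0.09,-0.012,0.002,0,0.001,-1],[0.004,-0.12,-0.022,0.002,0,0.001,-1],[0.004,-0.145,-0.03,0.002,0,0.001,-1],[0.004,-0.153,-0.034,0.002,0,0.001,-1],[0.004,-0.153,-0.034,0.002,0,0.001,-1],[0.004,-0.153,-0.034,0.002,0,0.001,-1]],
])

```text
t: 8.27
eef_pos: [463.4, -5.2, 281.9]
tcp_rot: [2.799, 0.001, 1.479]
ft_force: [0.7, 0.3, -2.6]
opening: 0.124
grip_force: 30.0
```

Run:
```python
from h import *
s=state();p=np.array(s['eef_pos']);r0=rot(s['tcp_rot']);m,rm=mount(-75,3,19.5);print(R.from_euler('z',5.1,degrees=True).apply(p-m),np.degrees(R.from_matrix(r0.T@rm).as_rotvec()),s['ft_force'],s['grip_force'])
im,d=read_camera('side');im2,d2=read_camera('wrist')
cv2.imwrite('pics/E.png',np.hstack([cv2.resize(im[160:250,215:335],(480,360),interpolation=2),cv2.resize(im2[60:],(0,0),fx=.62,fy=.62)[:360] if 0 else cv2.resize(im2[60:320,:300],(320,360))])[:,:,::-1])
for g in ([(-75.3,3,19.5),(-75.3,2,15),(-75.2,1.5,10),(-75.1,.7,5),(-75,-.3,0)],):
    for q in g: plan([mount(*q)])
```

```text
[-0.03491483  0.40922847  0.2528932 ] [ 0.11200135  0.08894097 -0.11907497] [ 0.67697512  0.25059447 -2.6492151 ] 29.999212324619293
[-0.003, -0.003, 0.0, 0.0, 0.0, -0.0] n 2
[-0.002, 0.102, 0.082, 0.013, 0.0, -0.0] n 2
[-0.002, 0.214, 0.178, 0.027, 0.0, -0.0] n 3
[-0.002, 0.316, 0.286, 0.041, 0.0, -0.0] n 4
[-0.001, 0.408, 0.403, 0.054, 0.0, -0.0] n 4
```

View pics/E.png

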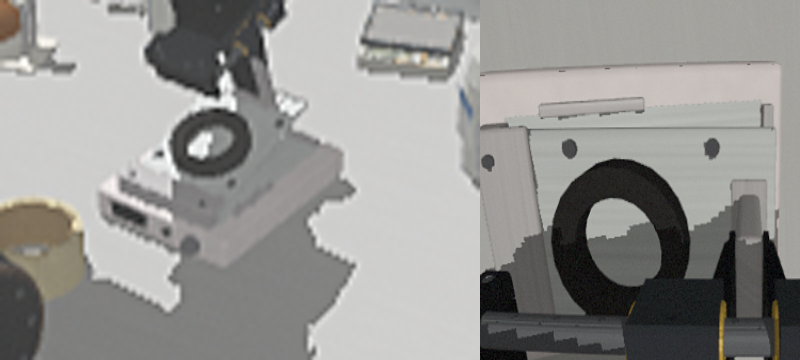

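The crop shows the plain edge hidden under the steel lip (lip edge at about (535,210)) with the fin end raised and no contact force. Now I'll swing it down.

arm_command([
  [[-0.002,0.05,0.04,0.006,0,0,-1],[-0.002,0.102,0.082,0.013,0,0,-1],[-0.002,0.158,0.13,0.02,0,0,-1],[-0.002,0.214,0.178,0.027,0,0,-1],[-0.002,0.265,0.232,0.034,0,0,-1],[-0.002,0.316,0.286,0.041,0,0,-1],[-0.001,0.362,0.343,0.047,0,0,-1],[-0.001,0.39,0.38,0.051,0,0,-1],[-0.001,0.402,0.397,0.053,0,0,-1],[-0.001,0.402,0.397,0.053,0,0,-1]],
])

```text
t: 9.2
eef_pos: [540.2, -12.4, 245.9]
tcp_rot: [3.133, 0.001, 1.479]
ft_force: [0.6, -0.2, 5.3]
opening: 0.122
grip_force: 30.0
```

Run:
```python
from h import *
s=state();p=np.array(s['eef_pos']);r0=rot(s['tcp_rot']);m,rm=mount(-75,0,0);print(R.from_euler('z',5.1,degrees=True).apply(p-m),np.degrees(R.from_matrix(r0.T@rm).as_rotvec()),s['ft_force'],s['moment'],s['grip_force'])
plan([mount(-75,-.3,0)])
```

```text
[-0.93812785  0.03291785  0.23969871] [ 0.46625816  0.04557634 -0.13508179] [ 0.59502786 -0.22383441  5.27374346] [-0.10574265  0.72878536  0.0599275 ] 30.01100242137909
[-0.0, 0.006, 0.004, 0.001, 0.0, -0.0] n 2
```

arm_command([
  [[0,0.004,0.003,0.001,0,0,-1],[0,0.004,0.004,0.001,0,0,-1],[0,0.004,0.004,0.001,0,0,-0.4],[0,0.004,0.004,0.001,0,0,-0.4],[0,0.004,0.004,0.001,0,0,-0.4],[0,0.004,0.004,0.001,0,0,-0.4],[0,0.004,0.004,0.001,0,0,-0.4]],
])

```text
t: 9.78
eef_pos: [540.2, -12.4, 245.3]
tcp_rot: [3.139, 0.001, 1.479]
ft_force: [0.3, 0.0, 0.8]
opening: 0.298
grip_force: 0.0
```

arm_command([
  [[0,0,-0.1,0,0,0,-0.4],[0,0,-0.3,0,0,0,-0.4],[0,0,-0.55,0,0,0,-0.4],[0,0,-0.8,0,0,0,-0.4],[0,0,-1,0,0,0,-0.4],[0,0,-1,0,0,0,-0.4]],
])

```text
t: 10.28
eef_pos: [540.2, -12.2, 401.0]
tcp_rot: [3.13, 0.001, 1.479]
ft_force: [-0.3, 0.4, 0.0]
opening: 0.3
grip_force: 0.0
```

```bash
cat > chk.py <<'E'
from h import *
import pickle,sys
sys.argv.append('F')
s=state();im,d=read_camera('wrist');pickle.dump((s,im,d),open('wF.pkl','wb'));P=cloud('wrist',d,s)
cv2.imwrite('pics/wF.png',im[:,:,::-1])
Rs=R.from_euler('z',SY,degrees=True).as_matrix();Q=((P-SH)@Rs)[:230].reshape(-1,3);Q=Q[~np.isnan(Q).any(1)]
k=(Q[:,2]>3)&(Q[:,2]<9.5)&(abs(Q[:,0])<68)&(abs(Q[:,1])<48)
A=np.c_[Q[k,:2],np.ones(k.sum())];c=np.linalg.lstsq(A,Q[k,2],rcond=None)[0];print(k.sum(),'tilt',np.degrees(np.arctan(c[:2])),'z at origin',c[2])
for nm,zl,zh,b in(('fin',50,62,(40,80,-40,40)),('ring',18,27,(-55,35,-45,45))):
    q=Q[(Q[:,2]>zl)&(Q[:,2]<zh)&(Q[:,0]>b[0])&(Q[:,0]<b[1])&(Q[:,1]>b[2])&(Q[:,1]<b[3])]
    r=cv2.minAreaRect(q[:,:2].astype(np.float32));print(nm,q.mean(0).round(1),r)
print(s['eef_pos'],s['tcp_rot'])
E
python3 chk.py
```

```text
7320 tilt [0.18685407 0.09604487] z at origin 6.018521037795724
fin [60.8  1.3 55.2] ((60.636348724365234, -0.0070590972900390625), (11.455124855041504, 43.55595779418945), 0.023478543385863304)
ring [-10.7   1.9  21.7] ((-10.530229568481445, 0.3934478759765625), (74.5713119506836, 74.19715118408203), 86.36624908447266)
[540.18555923 -12.22491476 400.96742636] [3.13023645e+00 1.15296498e-03 1.47942994e+00]
```

Mounted flat: tilt 0.2°, plate top 6.0 mm above the platform, and x and y within 1 mm. Next is the flask pose from view A.

```bash
cat > flask.py <<'E'
from h import *
import pickle
from scipy.optimize import least_squares
s,im,d=pickle.load(open('wA.pkl','rb'));P=cloud('wrist',d,s)
hsv=cv2.cvtColor(im,cv2.COLOR_RGB2HSV)
am=((hsv[...,0]<14)&(hsv[...,1]>120)&(hsv[...,2]>30)).astype(np.uint8);am[:,:210]=0;am[:,320:]=0;am[:170]=0;am[295:]=0
am=cv2.erode(am,np.ones((3,3)))
Q=P[am>0];Q=Q[~np.isnan(Q).any(1)];print(len(Q),Q.min(0),Q.max(0))
def surf(p):
    c=p[:3];a=np.array([np.sin(p[3])*np.cos(p[4]),np.sin(p[3])*np.sin(p[4]),np.cos(p[3])])
    v=Q-c;t=v@a;rad=np.linalg.norm(v-np.outer(t,a),axis=1)
    sp=np.hypot(t,rad)-32
    return np.where(t<30,sp,np.where(t<94,rad-12,rad-15))
f=least_squares(surf,[591,345,48,np.radians(34),np.radians(-50)],loss='soft_l1',f_scale=2)
f=least_squares(surf,f.x,loss='soft_l1',f_scale=1)
print(f.x[:3].round(1),np.degrees(f.x[3:]).round(1),np.median(abs(f.fun)))
# silhouette ray check: rim
r=onplane('wrist',[(274,285)],45+97*np.cos(np.radians(34)),s)[0];print('rim',r, np.degrees(np.arctan2(r[1]-f.x[1],r[0]-f.x[0])),np.hypot(r[1]-f.x[1],r[0]-f.x[0]))
E
python3 flask.py
```

```text
Traceback (most recent call last):
  File "flask.py", line 8, in <module>
    Q=P[am>0];Q=Q[~np.isnan(Q).any(1)];print(len(Q),Q.min(0),Q.max(0))
                                                    ~~~~~^^^
ValueError: zero-size array to reduction operation minimum which has no identity
```

Run:
```python
from h import *
import pickle
s,im,d=pickle.load(open('wA.pkl','rb'));hsv=cv2.cvtColor(im,cv2.COLOR_RGB2HSV)
print(hsv[208,263],hsv[250,268],d[190:230:8,263],d[250,268])
am=((hsv[...,0]<14)&(hsv[...,1]>120)&(hsv[...,2]>30));am[:,:210]=0;am[:,320:]=0;am[:170]=0;am[295:]=0
print(am.sum(),(d[am]>0).sum())
t=np.load('top0.npz');print(t['d'][160:175:3,158])
P=cloud('wrist',d,s);print([P[v,263].round(1) for v in range(185,235,6)])
```

```text
[ 15 147 180] [ 16 253 118] [363.94196 356.8822  354.70996 356.02936 359.84738] 336.9562
171 169
[1288.1097 1276.9198 1280.0427 1281.5913 1283.6481]
[array([592.2, 375.6,  52.4]), array([591.9, 371.5,  63. ]), array([591.8, 366.3,  68.9]), array([591.8, 360.3,  71.7]), array([591.8, 354.9,  76.4]), array([591.9, 348. ,  76.8]), array([592. , 341. ,  77.1]), array([592.1, 334.9,  79.8]), array([591.9, 331.3,  88. ])]
```

Just a hue threshold; widen to H<20.

```bash
sed -i 's/hsv\[...,0\]<14/hsv[...,0]<21/' flask.py
cat >> flask.py <<'E'
c=f.x[:3]
for zz in (72,):
    a=np.array([np.sin(f.x[3])*np.cos(f.x[4]),np.sin(f.x[3])*np.sin(f.x[4]),np.cos(f.x[3])])
    print('axis',a,'grasp',c+zz*a,'tcp',c+(zz+171)*a)
E
python3 flask.py
```

```text
2963 [563.45136229 285.16194192  48.11655073] [620.50651032 377.36486129 136.81571707]
[592.3 345.6  44.4] [ 34.  -78.8] 0.39824472156640667
rim [602.72063017 290.29354555 125.41664454] -79.38066798650732 56.31212864097473
axis [ 0.10828252 -0.54819038  0.8293143 ] grasp [600.13960406 306.17152178 104.07876597] tcp [618.65591467 212.43096684 245.89151081]
```

```bash
cat >> h.py <<'E'
FC=np.array([592.3,345.6,44.4]);FT=np.radians(34);FH=np.radians(-78.8)
def flaskR(tilt,head):
    a=np.array([np.sin(tilt)*np.cos(head),np.sin(tilt)*np.sin(head),np.cos(tilt)])
    y=np.array([-np.sin(head),np.cos(head),0]);z=-a
    return np.c_[np.cross(y,z),y,z],a
E
python3 - <<'E'
from h import *
Rf,a=flaskR(FT,FH);print(Rf)
s=state();p=np.array(s['eef_pos']);r0=rot(s['tcp_rot'])
from scipy.spatial.transform import Slerp
pre=FC+(72+171+80)*a; sl=Slerp([0,1],R.from_matrix([r0,Rf]))
print(pre)
plan([((p+pre)/2,sl(.5).as_matrix()),(pre,Rf)])
E
```

```text
[[-0.16102758  0.98095516 -0.10861447]
 [ 0.81324868  0.19423435  0.54854316]
 [ 0.5591929   0.         -0.82903757]]
[627.38247407 168.42055884 312.17913594]
[0.626, 0.233, 0.288, 0.007, 0.047, -0.022] n 4
[0.479, 0.327, 0.44, 0.007, 0.047, -0.022] n 4
```

arm_command([
  [[0.3,0.11,0.14,0.003,0.023,-0.011,0.3],[0.626,0.233,0.288,0.007,0.047,-0.022,0.3],[0.626,0.233,0.288,0.007,0.047,-0.022,0.3],[0.626,0.233,0.288,0.007,0.047,-0.022,0.3]],
])

```text
t: 10.67
eef_pos: [584.2, 80.8, 348.4]
tcp_rot: [-3.115, -0.301, 1.618]
ft_force: [-0.8, -0.4, 0.3]
opening: 0.522
grip_force: 0.0
```

arm_command([
  [[0.479,0.327,0.44,0.007,0.047,-0.022,0.3],[0.479,0.327,0.44,0.007,0.047,-0.022,0.3],[0.479,0.327,0.44,0.007,0.047,-0.022,0.3],[0.479,0.327,0.44,0.007,0.047,-0.022,0.3],[0.479,0.327,0.44,0.007,0.047,-0.022,0.3],[0.479,0.327,0.44,0.007,0.047,-0.022,0.3]],
])

```text
t: 11.17
eef_pos: [626.7, 167.7, 308.4]
tcp_rot: [-3.139, -0.592, 1.763]
ft_force: [-0.6, 0.3, 0.5]
opening: 0.65
grip_force: 0.0
```

Run:
```python
from h import *
Rf,a=flaskR(FT,FH);s=state();print(s['joints'])
import pickle
im,d=read_camera('wrist');pickle.dump((s,im,d),open('wG.pkl','wb'));P=cloud('wrist',d,s)
# refine check with flask points near neck
hsv=cv2.cvtColor(im,cv2.COLOR_RGB2HSV);am=(hsv[...,0]<21)&(hsv[...,1]>130)&(hsv[...,2]>30)
Q=P[am];Q=Q[~np.isnan(Q).any(1)];Q=Q[np.linalg.norm(Q-(FC+35*a),axis=1)<90];v=Q-FC;t=v@a;rad=np.linalg.norm(v-np.outer(t,a),axis=1)
for lo,hi,r in((-30,20,None),(35,90,12),(95,99,15)):
    k=(t>lo)&(t<hi);print(lo,k.sum(),np.median((np.hypot(t,rad)-32 if r is None else rad-r)[k]) if k.any() else '', (v[k]@Rf[:,1]).mean() if k.any() else '')
plan([(FC+(72+171)*a,Rf)])
```

```text
[ 0.08910399  0.64035305  1.60711374  0.68088865  1.07832986 -0.49130197]
-30 987 -0.5367376358430889 1.04731700320297
35 458 0.0784060304986296 -0.21776538751202704
95 106 -0.14302856578435552 0.8042260702829928
[0.017, 0.005, 0.519, 0.0, 0.0, -0.0] n 3
```

arm_command([
  [[0.017,0.005,0.15,0,0,0,0.3],[0.017,0.005,0.3,0,0,0,0.3],[0.017,0.005,0.42,0,0,0,0.3],[0.017,0.005,0.519,0,0,0,0.3],[0.017,0.005,0.519,0,0,0,0.3],[0.017,0.005,0.519,0,0,0,0.3]],
])

```text
t: 11.72
eef_pos: [618.9, 212.9, 246.1]
tcp_rot: [-3.14, -0.593, 1.764]
ft_force: [0.1, 0.3, 0.5]
opening: 0.649
grip_force: 0.0
```

Run:
```python
from h import *
Rf,a=flaskR(FT,FH);s=state();print(s['ft_force'],s['opening'])
plan([(FC+(72+171)*a,Rf)])
```

```text
[0.10418985 0.29877021 0.4539626 ] 0.6489683750219616
[-0.004, -0.002, -0.001, -0.0, 0.0, -0.0] n 2
```

arm_command([
  [[0,0,0,0,0,0,-1],[0,0,0,0,0,0,-1],[0,0,0,0,0,0,-1],[0,0,0,0,0,0,-1],[0,0,0,0,0,0,-1],[0,0,0,0,0,0,-1],[0,0,0,0,0,0,-1],[0,0,0,0,0,0,-1],[0,0,0,0,0,0,-1],[0,0,0,0,0,0,-1]],
])

```text
t: 12.55
eef_pos: [619.0, 213.3, 246.1]
tcp_rot: [-3.141, -0.594, 1.765]
ft_force: [-0.6, -0.9, 2.3]
opening: 0.303
grip_force: 30.0
```

Run:
```python
from h import *
s=state();print(s['eef_pos'],s['ft_force'],s['opening']*95,s['grip_force'])
```

```text
[618.96133536 213.2505518  246.06309257] [-0.60271363 -0.92783148  2.33266125] 28.77379284979455 30.00035047531128
```

The fingers stopped at 28.8 mm, so the pads are on the rim (30 mm) and not on the neck (24 mm). I'll reopen, swing the tool 45° about the neck point so the pads cross the neck clear of the rim, and grip again.

Run:
```python
from h import *
_,a=flaskR(FT,FH);st=state();p0=np.array(st['eef_pos']);r0=rot(st['tcp_rot'])
for b in (9,18,27,36,45):
    Rf,a2=flaskR(FT-np.radians(b),FH); plan([(FC+73*a+171*a2+np.array([.3,.8,0])*(0),Rf)])
```

```text
[0.173, -0.003, 0.005, 0.0, -0.025, -0.0] n 3
[0.347, -0.003, 0.047, 0.0, -0.05, -0.0] n 4
[0.512, -0.004, 0.116, -0.0, -0.075, -0.0] n 5
[0.664, -0.004, 0.209, -0.0, -0.1, -0.0] n 7
[0.8, -0.004, 0.325, -0.0, -0.125, -0.0] n 8
```

arm_command([
  [[0,0,0,0,0,0,0.3],[0,0,0,0,0,0,0.3],[0,0,0,0,0,0,0.3],[0,0,0,0,0,0,0.3],[0,0,0,0,0,0,0.3],[0,0,0,0,0,0,0.3]],
])

```text
t: 13.05
eef_pos: [618.9, 213.3, 245.8]
tcp_rot: [-3.141, -0.594, 1.765]
ft_force: [-0.1, -0.7, -0.4]
opening: 0.629
grip_force: 0.0
```

arm_command([
  [[0.12,-0.003,0.003,0,-0.017,0,0.3],[0.23,-0.003,0.017,0,-0.033,0,0.3],[0.347,-0.003,0.047,0,-0.05,0,0.3],[0.46,-0.003,0.09,0,-0.067,0,0.3],[0.565,-0.003,0.145,0,-0.083,0,0.3],[0.664,-0.003,0.209,0,-0.1,0,0.3],[0.735,-0.003,0.265,0,-0.113,0,0.3],[0.8,-0.003,0.325,0,-0.125,0,0.3],[0.8,-0.003,0.325,0,-0.125,0,0.3],[0.8,-0.003,0.325,0,-0.125,0,0.3]],
])

```text
t: 13.88
eef_pos: [593.6, 338.1, 272.3]
tcp_rot: [-3.14, 0.19, 1.767]
ft_force: [0.6, -0.2, -0.4]
opening: 0.652
grip_force: 0.0
```

Run:
```python
from h import *
_,a=flaskR(FT,FH);s=state();Rf,a2=flaskR(FT-np.radians(45),FH);print(s['joints'],s['ft_force'])
plan([(FC+73*a+171*a2,Rf)])
```

```text
[ 0.44300473  0.71903096  1.51048438 -0.22248745  0.97211367  0.37809387] [ 0.6438057  -0.21166531 -0.42759567]
[-0.004, 0.001, -0.003, -0.0, -0.0, 0.0] n 2
```

arm_command([
  [[-0.004,0,0,0,0,0,-1],[-0.004,0,0,0,0,0,-1],[-0.004,0,0,0,0,0,-1],[-0.004,0,0,0,0,0,-1],[-0.004,0,0,0,0,0,-1],[-0.004,0,0,0,0,0,-1],[-0.004,0,0,0,0,0,-1],[-0.004,0,0,0,0,0,-1],[-0.004,0,0,0,0,0,-1],[-0.004,0,0,0,0,0,-1]],
])

```text
t: 14.72
eef_pos: [594.1, 336.9, 273.0]
tcp_rot: [-3.141, 0.192, 1.765]
ft_force: [0.7, -2.2, 2.9]
opening: 0.252
grip_force: 26.5
```

Run:
```python
from h import *
s=state();print(s['eef_pos'],s['ft_force'],s['opening']*95,s['grip_force'])
p=s['eef_pos'];r=rot(s['tcp_rot']);plan([(p+[0,0,120],r)])
```

```text
[594.14275645 336.93796235 272.95663674] [ 0.6990676  -2.16676354  2.92511934] 23.897497140124386 26.493398398160934
[-0.152, -0.0, -0.785, 0.0, 0.0, 0.0] n 4
```

arm_command([
  [[-0.01,0,-0.05,0,0,0,-1],[-0.03,0,-0.16,0,0,0,-1],[-0.064,0,-0.33,0,0,0,-1],[-0.1,0,-0.52,0,0,0,-1],[-0.13,0,-0.68,0,0,0,-1],[-0.152,0,-0.785,0,0,0,-1],[-0.152,0,-0.785,0,0,0,-1],[-0.152,0,-0.785,0,0,0,-1],[-0.152,0,-0.785,0,0,0,-1]],
])

```text
t: 15.47
eef_pos: [593.9, 337.0, 391.3]
tcp_rot: [-3.139, 0.192, 1.766]
ft_force: [0.1, 0.3, -1.4]
opening: 0.255
grip_force: 27.2
```

```bash
cat > hold.py <<'E'
from h import *
import pickle
from scipy.optimize import least_squares
s=state();im,d=read_camera('wrist');pickle.dump((s,im,d),open('wH.pkl','wb'));P=cloud('wrist',d,s)
print(s['eef_pos'],s['tcp_rot'],s['opening']*95,s['grip_force'],s['ft_force'])
hsv=cv2.cvtColor(im,cv2.COLOR_RGB2HSV);am=((hsv[...,0]<21)&(hsv[...,1]>130)&(hsv[...,2]>30)).astype(np.uint8)
n,l,st,c=cv2.connectedComponentsWithStats(am);print([(st[i].tolist()) for i in range(1,n) if st[i,4]>100])
Rt=rot(s['tcp_rot']);Q=(P[am>0]-s['eef_pos'])@Rt;Q=Q[~np.isnan(Q).any(1)];Q=Q[np.linalg.norm(Q-[0,0,171],axis=1)<120]
b=np.radians(45)
g=np.array([0,0,171.]); 
def ax(p): return np.array([np.sin(p)*1,0,-np.cos(p)])
def mk(p):
    a=np.array([np.sin(p[3])*np.cos(p[4]),np.sin(p[4]),-np.cos(p[3])*np.cos(p[4])]);return a/np.linalg.norm(a)
def surf(p):
    a=mk(p);v=Q-p[:3];t=v@a;rad=np.linalg.norm(v-np.outer(t,a),axis=1)
    return np.where(t<30,np.hypot(t,rad)-32,np.where(t<94,rad-12,rad-15))
for sg in (1,-1):
    x0=np.r_[g-73*mk([0,0,0,sg*b,0]),sg*b,0]
    f=least_squares(surf,x0,loss='soft_l1',f_scale=1.5);print('tool frame bulb',f.x[:3].round(1),'axis deg',np.degrees(f.x[3:]).round(1),np.median(abs(f.fun)),len(Q),'init',x0[:3].round(1))
E
python3 hold.py
```

```text
[593.93318386 337.01949536 391.27380338] [-3.13879411  0.19198102  1.76575643] 24.231456277309626 27.218329533934593 [ 0.13026629  0.30244191 -1.38140206]
[[32, 74, 77, 98, 3281], [207, 130, 91, 160, 9533], [377, 254, 16, 16, 125], [224, 318, 56, 9, 245]]
tool frame bulb [2.730e+01 1.000e-01 2.382e+02] axis deg [-10.1   0.9] 0.90920028002534 10457 init [-51.6   0.  222.6]
tool frame bulb [ 55.2  -0.6 268.3] axis deg [-19.9   0.9] 4.547839946742105 10457 init [ 51.6   0.  222.6]
```

```bash
cat > hold2.py <<'E'
exec(open('hold.py').read().split("n,l,st")[0].replace("s=state();im,d=read_camera('wrist');pickle.dump((s,im,d),open('wH.pkl','wb'))","s,im,d=pickle.load(open('wH.pkl','rb'))"))
n,l,st,c=cv2.connectedComponentsWithStats(am);i=1+np.argmax(st[1:,4])
am=cv2.erode((l==i).astype(np.uint8),np.ones((3,3)))
Rt=rot(s['tcp_rot']);Q=(P[am>0]-s['eef_pos'])@Rt;Q=Q[~np.isnan(Q).any(1)]
print(len(Q),Q.min(0),Q.max(0))
k=np.abs(Q[:,1])<3;o=np.argsort(Q[k,0]);print(Q[k][o][::max(1,k.sum()//25)].round(0).tolist())
cv2.imwrite('pics/wH.png',im[:,:,::-1])
E
python3 hold2.py
```

```text
[593.93318386 337.01949536 391.27380338] [-3.13879411  0.19198102  1.76575643] 24.231456277309626 27.218329533934593 [ 0.13026629  0.30244191 -1.38140206]
8967 [ -8.28748276 -28.45540063 149.70405612] [ 59.75731004  29.79322476 235.85618276]
[[-5.0, -1.0, 152.0], [-3.0, -2.0, 153.0], [-2.0, -2.0, 154.0], [-0.0, -3.0, 160.0], [1.0, -2.0, 160.0], [3.0, 1.0, 166.0], [4.0, -1.0, 168.0], [6.0, -1.0, 170.0], [8.0, 0.0, 174.0], [9.0, -3.0, 177.0], [11.0, -1.0, 179.0], [13.0, 2.0, 185.0], [15.0, -1.0, 188.0], [18.0, -1.0, 193.0], [20.0, -3.0, 195.0], [22.0, -1.0, 201.0], [25.0, 2.0, 204.0], [29.0, 2.0, 205.0], [33.0, -1.0, 207.0], [37.0, -3.0, 208.0], [41.0, 3.0, 210.0], [44.0, -0.0, 210.0], [48.0, 1.0, 213.0], [52.0, -0.0, 217.0], [55.0, 2.0, 223.0], [59.0, 1.0, 231.0]]
```

View pics/wH.png

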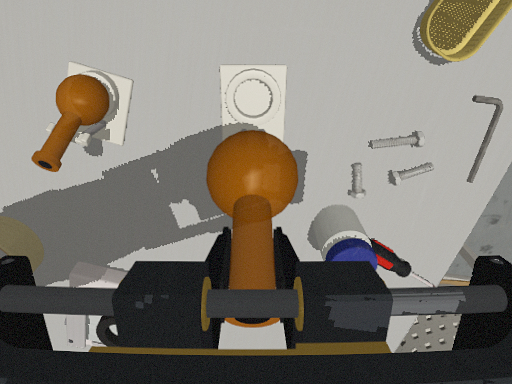

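The larger flask is held by the neck (bulb at (252,175)), its rest is empty at (252,97), and the small flask is undisturbed at (80,100). The flask swung a little in the grip, so I'll refit its pose in the tool frame.

```bash
cat > fitheld.py <<'E'
from h import *
import pickle,sys
from scipy.optimize import least_squares
def held(s,im,d):
    P=cloud('wrist',d,s);hsv=cv2.cvtColor(im,cv2.COLOR_RGB2HSV);am=((hsv[...,0]<21)&(hsv[...,1]>130)&(hsv[...,2]>30)).astype(np.uint8)
    n,l,st,c=cv2.connectedComponentsWithStats(am);i=1+np.argmax(st[1:,4]);am=cv2.erode((l==i).astype(np.uint8),np.ones((3,3)))
    Rt=rot(s['tcp_rot']);Q=(P[am>0]-s['eef_pos'])@Rt;Q=Q[~np.isnan(Q).any(1)]
    mk=lambda p:np.array([-np.sin(p[3])*np.cos(p[4]),np.sin(p[4]),-np.cos(p[3])*np.cos(p[4])])
    def surf(p):
        a=mk(p);v=Q-p[:3];t=v@a;rad=np.linalg.norm(v-np.outer(t,a),axis=1)
        return np.where(t<30,np.hypot(t,rad)-32,np.where(t<94,rad-12,rad-15))
    best=None
    for b in (10,20,30,40):
        q=np.radians(b);x0=np.r_[np.array([0,0,171])-73*mk([0,0,0,q,0]),q,0]
        f=least_squares(surf,x0,loss='soft_l1',f_scale=1.5)
        if best is None or f.cost<best.cost:best=f
    a=mk(best.x);aw=Rt@a;cw=s['eef_pos']+Rt@best.x[:3]
    print('bulb tool',best.x[:3].round(1),'deg',np.degrees(best.x[3:]).round(1),'med',np.median(abs(best.fun)).round(2))
    print('world bulb',cw.round(1),'axis',aw.round(3),'tilt',np.degrees(np.arccos(aw[2])).round(1))
    return best.x[:3],a
if __name__=='__main__':
    if len(sys.argv)>1: s,im,d=pickle.load(open(sys.argv[1],'rb'))
    else: s=state();im,d=read_camera('wrist')
    c,a=held(s,im,d);np.savez('held.npz',c=c,a=a)
E
python3 fitheld.py wH.pkl; python3 fitheld.py; python3 -c "
from h import *;s=state();print(s['t'],s['joints'])"
```

```text
bulb tool [2.800e+01 1.000e-01 2.384e+02] deg [27.4  0.1] med 0.32
world bulb [596.8 319.3 151.9] axis [ 0.059 -0.277  0.959] tilt 16.4
bulb tool [2.790e+01 1.000e-01 2.384e+02] deg [27.4  0.1] med 0.31
world bulb [596.8 319.1 151.6] axis [ 0.059 -0.275  0.959] tilt 16.4
15.5667 [ 0.44155826  0.59685096  1.40484747 -0.19937845  1.19754103  0.3251179 ]
```

```bash
cat > place.py <<'E'
from h import *
from scipy.spatial.transform import Slerp
import sys
h=np.load('held.npz');c,a=h['c'],h['a']
Rs=R.from_euler('z',SY,degrees=True).as_matrix()
def target(dz,side=130,off=(0,0)):
    S=SH+Rs@[-11+off[0],.2+off[1],43+dz]
    Rt,_=flaskR(-np.arccos(-a[2]),np.radians(side-180))
    v=Rt@a; C=R.align_vectors([[0,0,1]],[v])[0].as_matrix();Rt=C@Rt
    return S-Rt@c,Rt
if __name__=='__main__':
    dz=float(sys.argv[1]);n=int(sys.argv[2])
    s=state();p=np.array(s['eef_pos']);r0=rot(s['tcp_rot']);m,rm=target(dz);print(m)
    sl=Slerp([0,1],R.from_matrix([r0,rm]))
    plan([(p+(m-p)*k/n,sl(k/n).as_matrix()) for k in range(1,n+1)])
E
python3 place.py 62 3
```

```text
[415.55278978  59.15290015 364.54171461]
[-0.508, -0.508, 0.16, -0.009, -0.015, -0.025] n 4
[-0.405, -0.59, 0.172, -0.009, -0.015, -0.025] n 4
[-0.29, -0.655, 0.169, -0.009, -0.015, -0.025] n 4
```

arm_command([
  [[-0.03,-0.03,0.01,0,-0.001,-0.002,-1],[-0.1,-0.1,0.03,-0.002,-0.003,-0.005,-1],[-0.2,-0.2,0.063,-0.004,-0.006,-0.01,-1],[-0.3,-0.3,0.095,-0.006,-0.009,-0.015,-1],[-0.41,-0.41,0.13,-0.008,-0.012,-0.02,-1],[-0.508,-0.508,0.16,-0.009,-0.015,-0.025,-1]],
])

```text
t: 16.07
eef_pos: [533.6, 243.2, 382.8]
tcp_rot: [3.126, 0.289, 1.929]
ft_force: [-0.0, -0.2, -1.8]
opening: 0.254
grip_force: 27.2
```

arm_command([
  [[-0.08,-0.12,0.034,-0.002,-0.003,-0.005,-1],[-0.16,-0.24,0.069,-0.004,-0.006,-0.01,-1],[-0.24,-0.35,0.103,-0.006,-0.009,-0.015,-1],[-0.325,-0.47,0.137,-0.008,-0.012,-0.02,-1],[-0.405,-0.59,0.172,-0.009,-0.015,-0.025,-1]],
])

```text
t: 16.48
eef_pos: [474.1, 150.9, 374.1]
tcp_rot: [3.123, 0.385, 2.094]
ft_force: [-0.0, 0.0, -2.1]
opening: 0.255
grip_force: 27.2
```

arm_command([
  [[-0.06,-0.13,0.034,-0.002,-0.003,-0.005,-1],[-0.12,-0.26,0.068,-0.004,-0.006,-0.01,-1],[-0.17,-0.38,0.1,-0.005,-0.009,-0.015,-1],[-0.22,-0.49,0.127,-0.007,-0.011,-0.019,-1],[-0.26,-0.58,0.15,-0.008,-0.014,-0.022,-1],[-0.28,-0.635,0.164,-0.009,-0.015,-0.024,-1],[-0.29,-0.655,0.169,-0.009,-0.015,-0.025,-1],[-0.29,-0.655,0.169,-0.009,-0.015,-0.025,-1],[-0.29,-0.655,0.169,-0.009,-0.015,-0.025,-1],[-0.29,-0.655,0.169,-0.009,-0.015,-0.025,-1]],
])

```text
t: 17.32
eef_pos: [415.9, 59.9, 365.7]
tcp_rot: [3.137, 0.481, 2.262]
ft_force: [-0.1, 0.5, -2.7]
opening: 0.254
grip_force: 27.2
```

```bash
python3 fitheld.py; python3 place.py 62 1; python3 place.py 8 1;  python3 place.py 0 1
```

```text
bulb tool [ 35.8  -0.5 234.7] deg [32.6  0.1] med 0.32
world bulb [465.4   1.1 141.1] axis [ 0.053 -0.069  0.996] tilt 5.0
[408.81973452  68.24485019 357.02267357]
[0.091, -0.001, 0.017, 0.0, -0.014, -0.001] n 2
[408.81973452  68.24485019 303.02267357]
[0.258, -0.002, 0.337, 0.0, -0.014, -0.001] n 3
[408.81973452  68.24485019 295.02267357]
[0.282, -0.003, 0.384, 0.0, -0.014, -0.001] n 3
```

arm_command([
  [[0.03,0,0.006,0,-0.005,0,-1],[0.06,0,0.012,0,-0.01,0,-1],[0.091,0,0.017,0,-0.014,-0.001,-1],[0.091,0,0.017,0,-0.014,-0.001,-1],[0.091,0,0.017,0,-0.014,-0.001,-1],[0.091,0,0.017,0,-0.014,-0.001,-1]],
])

```text
t: 17.87
eef_pos: [408.8, 68.1, 357.2]
tcp_rot: [3.14, 0.568, 2.269]
ft_force: [0.0, 0.6, -1.0]
opening: 0.257
grip_force: 27.2
```

```bash
python3 fitheld.py; python3 place.py 62 1; python3 place.py 10 1;  python3 - <<'E'
from h import *
s=state();print(s['ft_force'],s['eef_pos'])
im,d=read_camera('wrist');cv2.imwrite('pics/wI.png',im[:,:,::-1]);P=cloud('wrist',d,s)
Rs=R.from_euler('z',SY,degrees=True).as_matrix();Q=((P-SH)@Rs).reshape(-1,3);q=Q[(Q[:,2]>18)&(Q[:,2]<26)&(abs(Q[:,0]+12)<45)&(abs(Q[:,1])<46)]
print('ring pts',len(q),q.min(0),q.max(0))
g=np.hypot(q[:,0]+11,q[:,1]-.2);print(np.percentile(g,[1,50,99]))
E
```

```text
bulb tool [ 39.4  -0.4 232.6] deg [35.  0.] med 0.33
world bulb [467.8  -2.5 140. ] axis [ 0.027 -0.033  0.999] tilt 2.4
[405.60448696  72.17581327 353.09242665]
[0.044, 0.002, 0.005, 0.0, -0.007, 0.0] n 2
[405.60448696  72.17581327 301.09242665]
[0.231, 0.001, 0.297, 0.0, -0.007, 0.0] n 3
[ 0.2599789  -0.11868037 -0.69533858] [408.7946988   67.99076624 357.25643177]
ring pts 2836 [-48.83571114 -36.60645682  18.02675849] [26.30096216 38.07370696 23.91762601]
[23.55103357 31.55068848 37.82920857]
```

View pics/wI.png

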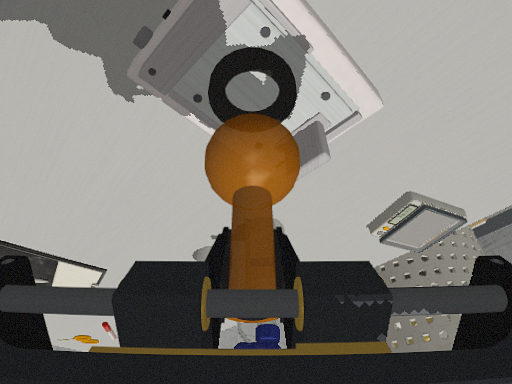

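The flask hangs nearly upright with its bulb at (252,160), aligned with the ring at (252,88); the depth fit confirms the ring centre. Now lowering to 10 mm above the seat.

arm_command([
  [[0.02,0,0.03,0,-0.001,0,-1],[0.06,0,0.08,0,-0.002,0,-1],[0.11,0,0.14,0,-0.004,0,-1],[0.16,0,0.2,0,-0.005,0,-1],[0.2,0,0.255,0,-0.006,0,-1],[0.222,0.001,0.285,0,-0.007,0,-1],[0.231,0.001,0.297,0,-0.007,0,-1],[0.231,0.001,0.297,0,-0.007,0,-1],[0.231,0.001,0.297,0,-0.007,0,-1]],
])

```text
t: 18.72
eef_pos: [413.3, 75.9, 317.4]
tcp_rot: [-3.132, 0.593, 2.269]
ft_force: [-0.3, 0.3, -1.8]
opening: 0.254
grip_force: 27.1
```

```bash
python3 fitheld.py; python3 place.py 10 1; python3 place.py 0 1; python3 -c "
from h import *;s=state();print(s['t'],s['ft_force'],s['grip_force'])"
```

```text
bulb tool [ 41.   -0.4 231.6] deg [36.1  0. ] med 0.33
world bulb [472.7   1.  102.5] axis [ 0.03  -0.024  0.999] tilt 2.2
[404.20330839  73.99063363 299.22889847]
[0.092, -0.053, 0.085, -0.002, -0.006, 0.0] n 2
[404.20330839  73.99063363 289.22889847]
[0.129, -0.053, 0.14, -0.002, -0.006, 0.0] n 2
18.7667 [-0.04578741  0.66701165 -1.74157299] 27.133997529745102
```

```bash
python3 -c "
from h import *;s=state();print(s['joints'].round(3),s['qvel'].round(3),s['eef_pos'])"
```

```text
[ 0.117  0.345  2.197 -1.133  0.549  0.403] [ 0.    -0.002  0.002  0.    -0.001  0.003] [413.26725137  75.8414995  317.4319949 ]
```

Joint 4 is at its limit (-1.13) with the tool leaning this way. I'll turn the tool about the flask's axis to lean sideways, where joint 4 has room.

Run:
```python
from h import *
from place import target
for sd in (112,95): plan([target(25,side=sd)])
```

```text
[0.008, 0.159, 0.019, 0.027, -0.006, 0.041] n 4
[-0.068, 0.342, 0.069, 0.054, -0.005, 0.08] n 6
```

arm_command([
  [[0.004,0.08,0.008,0.014,-0.003,0.021,-1],[0.008,0.159,0.019,0.027,-0.006,0.041,-1],[-0.02,0.23,0.038,0.037,-0.006,0.055,-1],[-0.043,0.285,0.052,0.045,-0.005,0.067,-1],[-0.068,0.342,0.069,0.054,-0.005,0.08,-1],[-0.068,0.342,0.069,0.054,-0.005,0.08,-1],[-0.068,0.342,0.069,0.054,-0.005,0.08,-1],[-0.068,0.342,0.069,0.054,-0.005,0.08,-1]],
])

```text
t: 19.43
eef_pos: [461.2, 97.5, 313.8]
tcp_rot: [3.14, 0.627, 1.66]
ft_force: [-0.1, -0.0, -2.4]
opening: 0.251
grip_force: 27.1
```

```bash
sed -i 's/side=130/side=95/' place.py; python3 fitheld.py; python3 place.py 8 1; python3 place.py 0 1; python3 -c "
from h import *;s=state();print(s['t'],s['ft_force'],s['joints'].round(3))"
```

```text
bulb tool [ 42.3   0.3 230.8] deg [37. -0.] med 0.33
world bulb [470.9  -3.3 102.1] axis [-0.    -0.018  1.   ] tilt 1.0
[461.06814187  99.15110707 295.81872824]
[0.08, 0.0, 0.091, 0.0, -0.003, 0.0] n 2
[461.06814187  99.15110707 287.81872824]
[0.111, 0.0, 0.134, 0.0, -0.003, 0.0] n 2
19.4833 [ 0.13072091  0.4152767  -1.03254054] [ 0.17   0.441  2.023 -0.822  0.925  0.674]
```

arm_command([
  [[0.02,0,0.02,0,-0.001,0,-1],[0.04,0,0.04,0,-0.002,0,-1],[0.06,0,0.065,0,-0.003,0,-1],[0.08,0,0.091,0,-0.003,0,-1],[0.088,0,0.102,0,-0.003,0,-1],[0.088,0,0.102,0,-0.003,0,-1],[0.088,0,0.102,0,-0.003,0,-1],[0.088,0,0.102,0,-0.003,0,-1]],
])

```text
t: 20.15
eef_pos: [461.8, 99.4, 293.7]
tcp_rot: [3.139, 0.646, 1.656]
ft_force: [0.3, 0.0, -2.4]
opening: 0.253
grip_force: 27.1
```

```bash
python3 fitheld.py; python3 place.py 0 1; python3 place.py -1 1; python3 -c "
from h import *;s=state();print(s['t'],s['ft_force'],s['joints'].round(3))"
```

```text
bulb tool [ 42.3   0.3 230.8] deg [37. -0.] med 0.33
world bulb [471.5  -5.4  84. ] axis [-0.002  0.     1.   ] tilt 0.1
[461.08792737  99.15860119 287.81212569]
[0.023, -0.004, 0.032, 0.0, 0.0, -0.0] n 2
[461.08792737  99.15860119 286.81212569]
[0.027, -0.004, 0.038, 0.0, 0.0, -0.0] n 2
20.2 [-0.39926899  0.76211864 -0.8673893 ] [ 0.176  0.479  2.037 -0.866  0.907  0.74 ]
```

Upright within 0.1° and 6 mm above the seat. I'll ease it down slowly.

arm_command([
  [[0.005,-0.002,0.008,0,0,0,-1],[0.01,-0.003,0.014,0,0,0,-1],[0.014,-0.004,0.02,0,0,0,-1],[0.018,-0.004,0.025,0,0,0,-1],[0.021,-0.004,0.029,0,0,0,-1],[0.023,-0.004,0.032,0,0,0,-1],[0.023,-0.004,0.032,0,0,0,-1],[0.023,-0.004,0.032,0,0,0,-1]],
])

```text
t: 20.87
eef_pos: [461.1, 99.2, 287.8]
tcp_rot: [3.139, 0.646, 1.656]
ft_force: [-0.3, -0.1, -0.8]
opening: 0.255
grip_force: 27.0
```

```bash
python3 fitheld.py; python3 place.py 0 1; python3 -c "
from h import *;s=state();print(s['t'],s['ft_force'],s['eef_pos'])"
```

```text
bulb tool [4.220e+01 2.000e-01 2.308e+02] deg [37.  0.] med 0.33
world bulb [470.7  -5.7  78. ] axis [-0.001  0.001  1.   ] tilt 0.1
[460.97605615  99.09103867 287.86137823]
[-0.001, -0.001, -0.0, 0.0, 0.0, -0.0] n 2
20.9167 [-0.68684578 -0.65221755 -1.11897683] [461.11004479  99.18123826 287.77872484]
```

arm_command([
  [[0.001,0,0.0015,0,0,0,-1],[0.002,0,0.003,0,0,0,-1],[0.003,0,0.004,0,0,0,-1],[0.004,0,0.0055,0,0,0,-1],[0.004,0,0.0055,0,0,0,-1],[0.004,0,0.0055,0,0,0,-1]],
])

```text
t: 21.42
eef_pos: [461.2, 99.1, 287.2]
tcp_rot: [3.139, 0.647, 1.655]
ft_force: [-1.4, 0.2, 7.0]
opening: 0.256
grip_force: 26.1
```

```bash
python3 fitheld.py;python3 -c "
from h import *;s=state();print(s['t'],s['ft_force'],s['eef_pos'])"
```

```text
bulb tool [4.230e+01 1.000e-01 2.306e+02] deg [37.1  0.1] med 0.34
world bulb [470.8  -5.7  77.7] axis [-0.001 -0.     1.   ] tilt 0.0
21.4667 [-1.04054719 -0.65774885  6.91881756] [461.14957315  99.12148538 287.194117  ]
```

arm_command([
  [[-0.001,0,-0.002,0,0,0,-1],[-0.001,0,-0.002,0,0,0,0.3],[-0.001,0,-0.002,0,0,0,0.3],[-0.001,0,-0.002,0,0,0,0.3],[-0.001,0,-0.002,0,0,0,0.3],[-0.001,0,-0.002,0,0,0,0.3],[-0.001,0,-0.002,0,0,0,0.3],[-0.001,0,-0.002,0,0,0,0.3],[-0.001,0,-0.002,0,0,0,0.3]],
])

```text
t: 22.22
eef_pos: [461.1, 99.2, 287.0]
tcp_rot: [3.14, 0.646, 1.656]
ft_force: [0.0, -0.5, 0.1]
opening: 0.649
grip_force: 0.0
```

```bash
python3 fitheld.py;python3 -c "
from h import *;s=state();print(s['t'],s['ft_force'],s['opening']*95)"
```

```text
bulb tool [ 41.7   0.  230.6] deg [37.3 -0.3] med 0.34
world bulb [470.6  -5.9  77.8] axis [-0.006 -0.005  1.   ] tilt 0.4
22.2667 [0.3670282  0.49297856 1.07217024] 61.7853166243
```

Released, and the flask stands at 0.4° tilt. Backing off along the fingers.

arm_command([
  [[0,0,-0.05,0,0,0,0.3],[0,0,-0.15,0,0,0,0.3],[0,0,-0.35,0,0,0,0.3],[0,0,-0.6,0,0,0,0.3],[0,0,-0.8,0,0,0,0.3],[0,0,-0.95,0,0,0,0.3],[0,0,-0.95,0,0,0,0.3],[0,0,-0.95,0,0,0,0.3],[0,0,-0.95,0,0,0,0.3]],
])

```text
t: 23.02
eef_pos: [453.2, 184.5, 400.2]
tcp_rot: [3.141, 0.646, 1.657]
ft_force: [0.3, -0.6, -0.2]
opening: 0.653
grip_force: 0.0
```

```bash
python3 fitheld.py;python3 - <<'E'
from h import *
s=state();print(s['t'],s['ft_force'],s['eef_pos'],s['joints'].round(2))
im,_=read_camera('side');t,_=read_camera('top')
cv2.imwrite('pics/end.png',np.hstack([cv2.resize(im[130:250,150:400],(500,240)),cv2.resize(t[100:260,120:400],(420,240))])[:,:,::-1][:, :800] if 0 else np.vstack([cv2.resize(im[130:260,140:400],(560,280)),cv2.resize(t[100:260,120:400],(560,320))])[:,:,::-1])
E
```

```text
bulb tool [ 2.336e+02 -4.000e-01  6.535e+02] deg [31.5  0.2] med 3.46
world bulb [ 471.2  -21.8 -262.1] axis [-0.005  0.095  0.995] tilt 5.5
23.0667 [ 0.45790112  0.58943621 -0.70691416] [453.33409813 184.23921784 399.93762712] [ 0.35  0.35  1.87 -0.67  1.2   0.6 ]
```

View pics/end.png

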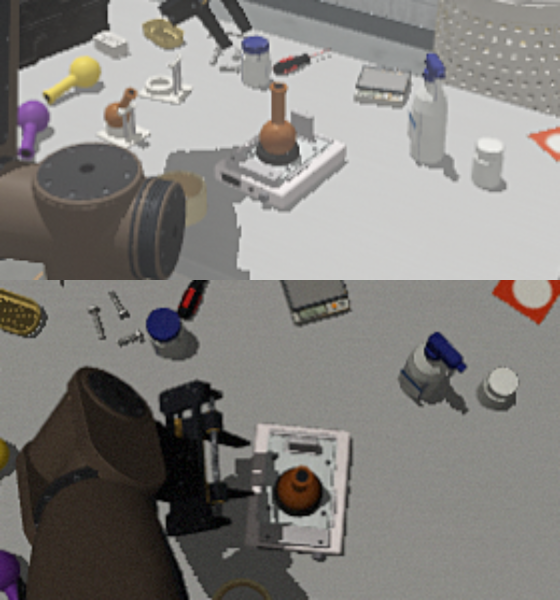

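The flask stands upright in the ring at (278,120), the carrier lies flat on the shaker, and the gripper is clear. The small flask is at (120,110), and the bottle and jars have not moved.

```bash
python3 -c "
from cell import *
print(job_done())"
```

```text
the job is handed in; nothing more can be done
None
```

I handed the job in at about 23 s: the carrier is hooked under the lip and lies flat on the shaker, the larger flask stands upright in its ring (0.4° tilt after release), and the small flask, bottle and jars were left where they stood. While I was turning the flask over the shaker, joint 4 stopped at its range limit, reading -1.133 against the listed -1.13, so a strict range check could count that.

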